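# Pack and weigh a cheese order on the hand scale

## Robot

A 6-joint arm with a two-finger parallel gripper is mounted at the origin on a cart in front of the work surface, level with it; the furniture and walls round the work are solid. World frame = base frame: x ahead of the robot, y to its left, z up, the work surface at z = 0. Lengths are in m, angles in rad, forces in N, time in s.
With the tool pointing down it reaches from about 0.275 to 0.825 m from the base axis. Payload 5.2 kg.
Tool frame: the origin (TCP) lies midway between the tips of the shut fingers; the grasp point (between the pads) lies 19 mm behind it; z points along the fingers, y is the direction in which the jaws open and shut (so a half turn about z gives the same grasp; the last joint's range is limited). The gripper opens to 93 mm and grips with 3 to 60 N. Pads are 15 mm wide; open, the fingers measure 128 mm over their backs; the gripper's body (75 mm by 188 mm) begins 65 mm behind the grasp point.
Start: joints at [0.967, 0.259, 1.535, -0, 1.348, -0.203], TCP at [0.215, 0.506, 0.219] pointing down, gripper open.
Joint ranges: [-3.14, 3.14], [-0.91, 2.08], [0.19, 2.58], [-1.22, 4.36], [0.22, 2.71], [-3.12, 3.12]. Speed limits (rad/s): [2.57, 2.57, 3.14, 3.14, 3.14, 3.14].

## Interface

Orientations are given as a rotation vector (axis times angle).
In Python, from rig import ctrl gives the robot as it stands.
- The arm moves only by the shell command python3 -m inch 'ROWS' [FORCE]. ROWS is JSON, a list of rows, each a list of 3 entries, a list of its own where there are three numbers: the turn, a rotation vector about the tool's x, y, z in degrees, then the shift along the tool's x, y, z in m, then the finger opening in m, from 0 to 0.093. In form: [[[ax, ay, az], [dx, dy, dz], claw], ...]. A call has 1 to 8 rows; each row shifts and turns the pose as measured when the row begins, along the tool's axes as they then stand; what a row does not reach is not made up. A row lasts 1/10 s, in which the tool goes at most 50 mm and 8.59 degrees, less where a joint would pass 70% of its speed; a pose out of reach is approached as far as the arm can. A call with a gripper value outside its range is refused whole. The fingers move at their own pace and stop on an object; FORCE is the grip in N (left out, the last holds). Time passes only in rows, so rows that do not move let the fingers close. It gives the time, the measured TCP pose, the force and the opening at its end, in the units of the state.
- ctrl.sense(): the state, without advancing time (a new reading comes with each control period).
- ctrl.snapshot(name): name is "scene" or "top" or "wrist"; returns a dict with "frame" (384x512x3 uint8, blue, green, red), "z_map" (384x512 float32, m along the optical axis (not along the pixel's ray), 0 where there is no reading), "mtx" (3x3 intrinsics, pixels), "cam_to_world" (4x4, takes a point from camera to world coordinates). Camera axes: x right, y up, looking along -z (the intrinsics and any distortion apply to the point x, -y, -z); pixel columns grow to the right and rows downward; lengths in m; the calibration is good to about 2 mm. The wrist camera is an equidistant fisheye: a pixel r from the principal point sees the ray r / f radians off the axis. A picture is of the moment at which its call begins.
- ctrl.job_done(): hands the job in, once; it reports no verdict.
The state is a dict: "time_s": time; "qpos": joint angles; "qd": joint speeds; "tau": joint torques, N m; "tool_pos": TCP position; "eef_rot": TCP orientation; "force": force on the tool from outside, world axes, zero at the start; "torque": the same for the moment, N m; "finger_gap": finger opening in m.
Only numpy, scipy, OpenCV 4.12 (cv2) and the standard library are available. Lean on these libraries where they do the work, as an engineer would, in place of code of your own. Each camera call takes 0.05 s, during which the arm holds its last target.

## Task

Pack every wrapped cheese wedge lying on the right, between the tray and the vacuum sealer, into the wooden order tray, and swing the tray's carry handle up until it snaps upright. Then take the hand scale from its stand, hook it under the middle of the carry handle and lift, so that the packed tray hangs clear of the worktop from the scale alone for about two seconds. Without tipping the tray or pushing other things about, lower it to about where it stood, unhook the scale and hang it back in its stand, and fold the carry handle back down fully to its side, with the cheese left in the tray.

Things in the scene. Friction and masses are not known exactly. Their poses are not given: they have to be found in the camera images.
- tray: Open plywood tray, 262 (its x) x 142 (its y) x 55 mm high, walls and floor 6 mm, 0.32 kg, loose on the worktop; origin at the centre of its underside, z up. Its carry handle hangs on its two short ends (x = -140 and +140 mm).
- bail (a joint): Angle of the tray's steel carry handle about the tray's x axis through point bail_hinge: 0 = folded to the tray's +y side, lying 30 degrees above level; 1.05 = upright, fully home. An over-centre spring holds it at either end (about 1.5 N at the bar to start it moving; past half-way, 0.52, it snaps home).
- bar_mid (a point): Middle of the handle's straight round bar, parallel to the tray's x axis, 100 mm from the hinge line. Its middle 72 mm is a freely turning grip sleeve 12 mm thick, with two ridges 16 mm across 19 mm either side of the middle; the hook belongs between the ridges. The bar beyond is 9 mm thick. Folded, it is 87 mm to the tray's +y and 105 mm above the tray's underside; upright, it is above the tray's centre line, 155 mm above the underside. Its axes turn with the handle.
- bail_hinge (a point): Middle of the hinge line, on the tray's centre line 55 mm above its underside; axes as the tray's.
- scale_grip (a point): Centre of the hand scale's black grip: a crosswise handle at its top, 96 mm long (scale's x), 20 mm thick (scale's y) and 20 mm high; pinch its middle 50 mm across y. Below it: a flat case 44 x 16 x 46 mm whose underside is 64 mm under this point, then the steel hook. Scale z points up. Scale and hook weigh 0.14 kg.
- hook_seat (a point): Lowest inside point of the scale's hook, where the bar bears (bar centre 6 mm above it); unloaded 108 mm straight below scale_grip. The hook is bent in the scale's y-z plane from 6 mm wire: shank on the +y side, mouth open to -y, inside width 18 mm, hook bottom 6 mm below this point; the mouth lies between the tip, whose top is 16 mm above this point, and the case underside, 44 mm above it.
- scale_hook (a joint): How far the hook is pulled out of the case, m: 0 to 0.035; spring 420 N/m (the packed tray stretches it 14 to 21 mm).
- stand_seat (a point): Where the grip's centre lies when the scale hangs in its stand, 140 mm above the worktop. The fixed stand has a 112 x 70 mm base and two posts (stand x = -38 and +38 mm, 10 mm wide) with V cradles open upward, each 37 mm wide across stand y at the top; the ends of the grip drop into them, hook hanging between the posts. Axes: x along the grip, z up.
- portion0_mid (a point): Film-wrapped cheese wedge 69 x 101 x 47 mm (its x, y, z), 0.12 kg or so, lying flat: this point is the centre of those extents, half-way up. It tapers along y from its full width to a point; near the middle it is about half as wide: grip there, across x. May be absent.
- portion2_mid (a point): Film-wrapped cheese wedge 65 x 106 x 42 mm (its x, y, z), 0.12 kg or so, lying flat: this point is the centre of those extents, half-way up. It tapers along y from its full width to a point; near the middle it is about half as wide: grip there, across x. May be absent.
- portion3_mid (a point): Film-wrapped cheese wedge 58 x 111 x 44 mm (its x, y, z), 0.12 kg or so, lying flat: this point is the centre of those extents, half-way up. It tapers along y from its full width to a point; near the middle it is about half as wide: grip there, across x. May be absent.
- jar: Glass jar 75 mm across, 92 mm high. Bystander: leave it alone; origin at its underside.
- pick_pot: Small pot of picks, 48 mm across, 79 mm high. Bystander: leave it alone; origin at its underside.
- tape_roll: Roll of tape 62 mm across, 19 mm high. Bystander: leave it alone; origin at its underside.
- brush: Scrubbing brush 30 x 85 x 55 mm. Bystander: leave it alone; origin at its underside.

How it is judged:
By the outcome, as a careful person would: the job done as asked, in the order asked, and still so for the second after the job is handed in, with the robot touching nothing.
Of portion0, portion2, portion3 only 2 to 3 are there at a start; the rules pass over those that are not, and their reading is None.
At some moment in a run one of portion0, portion2, portion3 may be knocked a few centimetres aside while the robot is not near it.
It also fails if it takes over 192 s, if anything falls off the work surface, if the arm or the gripper's body presses on something with over 40 N, if the wrist force passes 120 N, or if a joint passes its speed limit or range.

## Working session

There is one attempt and no reset: what is moved stays moved. The work goes in short steps, Python scripts to look and compute and a shell command to move; the robot and the scene stay as the last step left them, time stands still between calls to the robot, and variables do not carry over. Pictures are saved under pics/ and viewed, and the job is handed in when it is done.

```bash
ls -la; mkdir -p pics; cat > h.py <<'E'
import numpy as np, cv2
from rig import ctrl
from scipy.spatial.transform import Rotation as R
def snap(n,fn=None):
    s=ctrl.snapshot(n)
    if fn: cv2.imwrite('pics/'+fn,s['frame'])
    np.savez('/tmp/%s.npz'%n,**s)
    return s
def pts(s):
    z=s['z_map'];K=s['mtx'];T=s['cam_to_world']
    v,u=np.mgrid[:z.shape[0],:z.shape[1]]
    x=(u-K[0,2])/K[0,0]*z;y=(v-K[1,2])/K[1,1]*z
    P=np.stack([x,-y,-z],-1)@T[:3,:3].T+T[:3,3]
    P[z==0]=np.nan
    return P
def ray(s,u,v,h):
    K=s['mtx'];T=s['cam_to_world']
    d=T[:3,:3]@np.array([(u-K[0,2])/K[0,0],-(v-K[1,2])/K[1,1],-1]);o=T[:3,3]
    return o+d*(h-o[2])/d[2]
E
python3 - <<'E'
from h import *
for n in('scene','top','wrist'):
    s=snap(n,n+'0.png'); print(n,s['mtx'].tolist(),s['cam_to_world'].round(3).tolist(),[k for k in s])
print(ctrl.sense())
E
```

```text
total 12
drwxr-xr-x  3 agent agent 4096 Dec  6 11:57 .
drwxr-xr-x 23 root  root  4096 Dec  6 11:57 ..
drwxr-xr-x  2 agent agent 4096 Dec  6 11:57 pics
scene [[468.7665090315812, 0.0, 249.26622422496683], [0.0, 468.7665090315812, 199.3973494053504], [0.0, 0.0, 1.0]] [[0.433, 0.625, -0.649, -0.241], [-0.901, 0.303, -0.31, -0.375], [0.003, 0.719, 0.695, 0.953], [0.0, 0.0, 0.0, 1.0]] ['frame', 'z_map', 'mtx', 'cam_to_world']
top [[498.50604174621907, 0.0, 261.6263105498212], [0.0, 498.50604174621907, 192.34066992606094], [0.0, 0.0, 1.0]] [[0.0, 0.982, -0.189, 0.319], [-1.0, 0.001, 0.005, 0.021], [0.005, 0.189, 0.982, 1.437], [0.0, 0.0, 0.0, 1.0]] ['frame', 'z_map', 'mtx', 'cam_to_world']
wrist [[297.3186396354542, 0.0, 258.67458587081546], [0.0, 297.3186396354542, 190.33386148575175], [0.0, 0.0, 1.0]] [[0.392, -0.892, -0.225, 0.152], [0.92, 0.379, 0.098, 0.532], [-0.002, -0.246, 0.969, 0.384], [0.0, 0.0, 0.0, 1.0]] ['frame', 'z_map', 'mtx', 'cam_to_world']
{'time_s': 0.15, 'qpos': array([ 9.67210247e-01,  2.59186305e-01,  1.53579852e+00, -1.79243761e-05,
        1.34802530e+00, -2.02803744e-01]), 'qd': array([-0.00166353, -0.00320268, -0.00200187, -0.00049012, -0.00100542,
       -0.00102537]), 'tau': array([ 3.16009209e-03, -4.37639308e+01, -2.84234154e+01,  7.20574125e-02,
        3.79645173e-02, -1.44328037e-04]), 'tool_pos': array([0.21432246, 0.50607323, 0.21801624]), 'eef_rot': array([-6.25228705e-01, -3.07819689e+00,  2.05843363e-03]), 'force': array([ 0.44819116, -0.03043191, -0.45143451]), 'torque': array([ 0.01158622,  0.01153101, -0.03222407]), 'finger_gap': 0.09281236580941446}
```

View pics/top0.png

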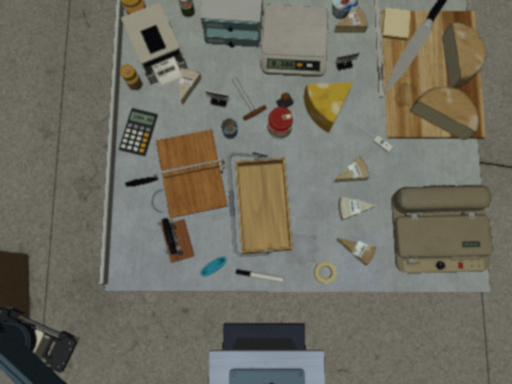

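View pics/scene0.png

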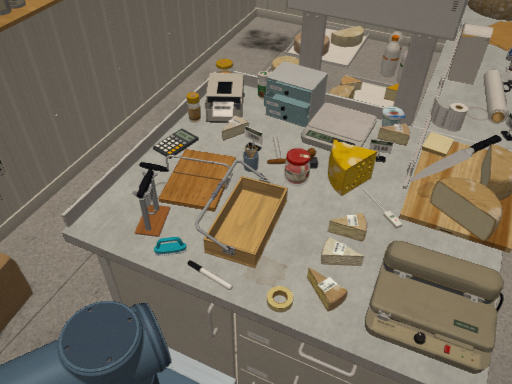

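View pics/wrist0.png

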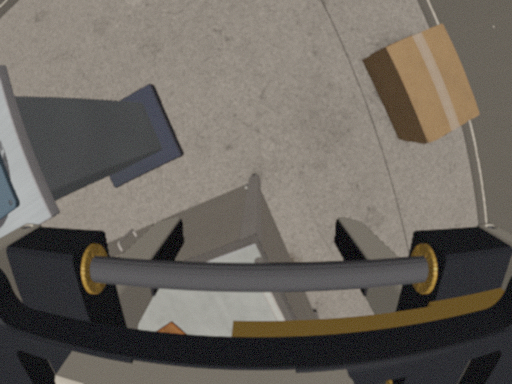

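The top view shows three wedges at about (352,171), (355,207) and (357,248), the tray at (263,205) with its handle folded to the left, and the scale stand at (177,240). Next I'll measure them.

```bash
python3 - <<'E'
from h import *
s=dict(np.load('/tmp/top.npz'));f=s['frame']
c=cv2.resize(f[130:290,110:400],None,fx=2.75,fy=2.75,interpolation=cv2.INTER_CUBIC);cv2.imwrite('pics/topc.png',c)
P=pts(s)
print('table z',np.nanmedian(P[150:160,300:330,2]), P[220,300])
hm=P[...,2]
h=np.clip(np.nan_to_num(hm)/0.18,0,1)*255
cv2.imwrite('pics/toph.png',cv2.applyColorMap(cv2.resize(h[130:290,110:400].astype(np.uint8),None,fx=2.75,fy=2.75,interpolation=cv2.INTER_NEAREST),cv2.COLORMAP_JET))
# wedges
m=((hm>0.02)&(hm<0.07)).astype(np.uint8); m[:, :325]=0;m[:,385:]=0;m[:150]=0;m[285:]=0
n,l,st,ce=cv2.connectedComponentsWithStats(m)
for i in range(1,n):
    if st[i,4]<60: continue
    q=P[l==i]; xy=q[q[:,2]>np.nanpercentile(q[:,2],60)-0.006][:,:2]
    t=cv2.minEnclosingTriangle((xy*1000).astype(np.float32).reshape(-1,1,2))[1]
    print(st[i],'top z',np.nanpercentile(q[:,2],[50,80,95]).round(4),'bbox',xy.min(0).round(3),xy.max(0).round(3),'tri',t.reshape(-1,2).round(0).tolist(), cv2.minAreaRect((xy*1000).astype(np.float32)))
E
```

```text
table z 0.00010916102273195172 [ 0.51412903 -0.09789347  0.00153835]
[334 157  35  24 460] top z [0.045  0.048  0.0505] bbox [ 0.627 -0.292] [ 0.693 -0.196] tri [[626.0, -195.0], [703.0, -274.0], [631.0, -297.0]] ((639.1529541015625, -250.50146484375), (59.78056335449219, 97.24208068847656), 41.570533752441406)
[339 197  38  23 475] top z [0.0403 0.0429 0.0455] bbox [ 0.512 -0.312] [ 0.576 -0.209] tri [[578.0, -208.0], [554.0, -315.0], [507.0, -209.0]] ((559.171142578125, -253.40322875976562), (60.33127212524414, 104.98529815673828), 21.58333396911621)
[338 238  38  27 461] top z [0.0423 0.0452 0.0484] bbox [ 0.386 -0.304] [ 0.458 -0.2  ] tri [[374.0, -273.0], [459.0, -199.0], [440.0, -313.0]] ((438.0652160644531, -251.29495239257812), (106.02107238769531, 53.61433410644531), 53.708984375)
```

```bash
python3 - <<'E'
from h import *
s=dict(np.load('/tmp/scene.npz'));f=s['frame']
cv2.imwrite('pics/scenec.png',cv2.resize(f[130:320,120:390],None,fx=2.9,fy=2.9,interpolation=cv2.INTER_CUBIC))
E
```

```text
(no output)
```

View pics/topc.png

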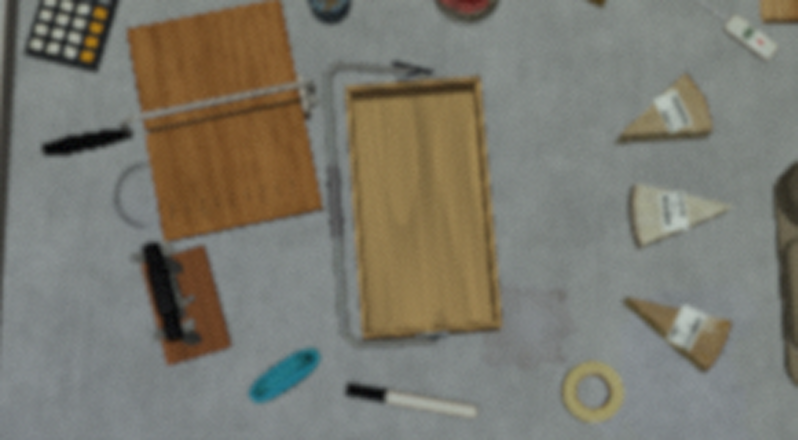

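View pics/scenec.png

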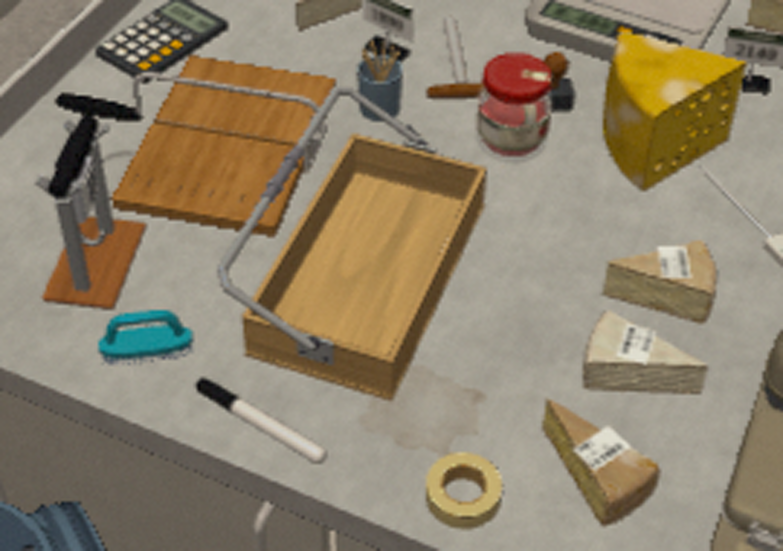

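View pics/toph.png

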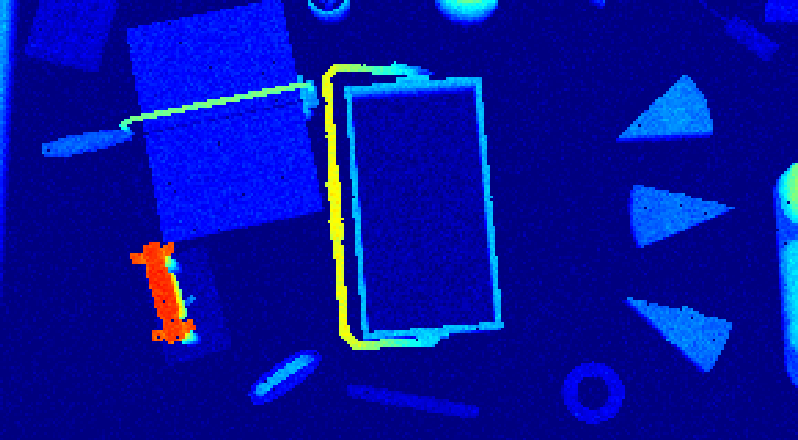

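```bash
cat >> h.py <<'E'
def comp(P,lo,hi,box,mn=60):
    # box u0,u1,v0,v1
    hm=P[...,2]; m=((hm>lo)&(hm<hi)).astype(np.uint8); k=np.zeros_like(m); k[box[2]:box[3],box[0]:box[1]]=1
    n,l,st,ce=cv2.connectedComponentsWithStats(m*k)
    return [P[l==i] for i in range(1,n) if st[i,4]>=mn]
def rect(xy):
    return cv2.minAreaRect((xy*1000).astype(np.float32))
def wedges(P,box=(325,385,150,285)):
    out=[]
    for q in comp(P,0.02,0.07,box):
        xy=q[q[:,2]>np.nanpercentile(q[:,2],50)-0.008][:,:2]
        t=cv2.minEnclosingTriangle((xy*1000).astype(np.float32).reshape(-1,1,2))[1].reshape(-1,2)/1000
        L=[np.linalg.norm(t[(i+1)%3]-t[(i+2)%3]) for i in range(3)]
        i=int(np.argmin(L)); a=t[i]; b=(t[(i+1)%3]+t[(i+2)%3])/2
        d=(b-a)/np.linalg.norm(b-a); pr=(xy-a)@d
        n=np.array([-d[1],d[0]]);w=(xy-a)@n
        mid=a+d*(pr.min()+pr.max())/2+n*0
        out.append(dict(z=np.nanpercentile(q[:,2],[50,80]).round(4),apex=a.round(4),mid=mid.round(4),len=np.ptp(pr).round(3),wid=np.ptp(w).round(3),axis_deg=np.degrees(np.arctan2(d[1],d[0])).round(1),cen=xy.mean(0).round(4)))
    return out
E
python3 - <<'E'
from h import *
s=dict(np.load('/tmp/top.npz'));P=pts(s);hm=P[...,2]
for w in wedges(P): print(w)
u0,u1,v0,v1=225,300,145,270
for lo,hi,nm in((0.045,0.06,'rim'),):
    for q in comp(P,lo,hi,(u0,u1,v0,v1)): print(nm,len(q),rect(q[:,:2]),q[:,:2].min(0),q[:,:2].max(0))
for q in comp(P,0.09,0.125,(u0,u1,v0,v1)):
    print('bar',len(q),rect(q[:,:2]),np.nanpercentile(q[:,2],[50,95]),q[:,:2].min(0),q[:,:2].max(0)); d=cv2.fitLine((q[:,:2]*1000).astype(np.float32),cv2.DIST_HUBER,0,.01,.01);print(d.ravel())
for q in comp(P,0.125,0.17,(150,190,200,270)): print('grip',len(q),rect(q[:,:2]),np.nanpercentile(q[:,2],[50,95]))
f=s['frame'];
st=ctrl.sense();print(R.from_rotvec(st['eef_rot']).as_matrix().round(3).tolist())
E
```

```text
{'z': array([0.045, 0.048]), 'apex': array([ 0.6264, -0.1952], dtype=float32), 'mid': array([ 0.6472, -0.2412]), 'len': np.float64(0.098), 'wid': np.float64(0.063), 'axis_deg': np.float32(-65.7), 'cen': array([ 0.6513, -0.2531])}
{'z': array([0.0403, 0.0429]), 'apex': array([ 0.5537, -0.3153], dtype=float32), 'mid': array([ 0.5487, -0.2599]), 'len': np.float64(0.105), 'wid': np.float64(0.064), 'axis_deg': np.float32(95.1), 'cen': array([ 0.5466, -0.2441])}
{'z': array([0.0423, 0.0452]), 'apex': array([ 0.459 , -0.1962], dtype=float32), 'mid': array([ 0.4315, -0.2468]), 'len': np.float64(0.107), 'wid': np.float64(0.054), 'axis_deg': np.float32(-118.5), 'cen': array([ 0.4251, -0.2606])}
rim 662 ((555.1181640625, 9.906707763671875), (291.3622741699219, 142.3292236328125), 4.483660697937012) [ 0.40926757 -0.07032971] [0.69994476 0.09020022]
bar 430 ((545.533935546875, 82.2441177368164), (285.904296875, 43.09041213989258), 5.389726161956787) [0.10837185 0.11416761] [0.40401183 0.04779291] [0.68960556 0.10947061]
[9.9683744e-01 7.9467811e-02 5.4152014e+02 9.4582916e+01]
grip 347 ((453.37469482421875, 255.47225952148438), (94.23174285888672, 40.84327697753906), 16.98748016357422) [0.14724743 0.15265723]
[[-0.921, 0.39, -0.001], [0.39, 0.921, -0.001], [0.0, -0.001, -1.0]]
```

```bash
cat >> h.py <<'E'
def yaw_now():
    st=ctrl.sense();M=R.from_rotvec(st['eef_rot']).as_matrix();return np.degrees(np.arctan2(M[1,1],M[0,1]))
def plan(xyz,yaw=None,step=0.048,start=None):
    """moves to a tool-down pose: prints shifts in tool axes. yaw = world direction of tool y, deg"""
    st=ctrl.sense(); p=np.array(st['tool_pos']);Rm=R.from_rotvec(st['eef_rot'])
    if start is not None: p,Rm=start
    M=Rm.as_matrix()
    if yaw is None: y=np.degrees(np.arctan2(M[1,1],M[0,1]))
    else: y=yaw
    yr=np.radians(y); Y=np.array([np.cos(yr),np.sin(yr),0]);Z=np.array([0,0,-1.]);X=np.cross(Y,Z)
    Rt=R.from_matrix(np.stack([X,Y,Z],1)); d=np.array(xyz)-p
    rv=np.degrees((Rm.inv()*Rt).as_rotvec())
    n=max(1,int(np.ceil(max(np.linalg.norm(d)/step,np.linalg.norm(rv)/8.5))))
    for i in range(n):
        print('  ',np.round(rv/n,1).tolist(),np.round(Rm.inv().apply(d/n),3).tolist())
        Rm=Rm*R.from_rotvec(np.radians(rv/n))
    print('n',n,'dist',np.linalg.norm(d).round(3),'yaw now',np.degrees(np.arctan2(M[1,1],M[0,1])).round(1))
    return np.array(xyz,float),Rt
E
python3 - <<'E'
from h import *
plan([0.647,-0.241,0.20],24.3)
E
```

```text
[-0.0, 0.0, 2.4] [-0.038, -0.029, 0.001]
   [-0.0, 0.0, 2.4] [-0.039, -0.027, 0.001]
   [-0.0, 0.0, 2.4] [-0.041, -0.026, 0.001]
   [-0.0, 0.0, 2.4] [-0.042, -0.024, 0.001]
   [-0.0, 0.0, 2.4] [-0.043, -0.022, 0.001]
   [-0.0, 0.0, 2.4] [-0.043, -0.02, 0.001]
   [-0.0, 0.0, 2.4] [-0.044, -0.019, 0.001]
   [-0.0, 0.0, 2.4] [-0.045, -0.017, 0.001]
   [-0.0, 0.0, 2.4] [-0.046, -0.015, 0.001]
   [-0.0, 0.0, 2.4] [-0.046, -0.013, 0.001]
   [-0.0, 0.0, 2.4] [-0.047, -0.011, 0.001]
   [-0.0, 0.0, 2.4] [-0.047, -0.009, 0.001]
   [-0.0, 0.0, 2.4] [-0.047, -0.007, 0.001]
   [-0.0, 0.0, 2.4] [-0.048, -0.005, 0.001]
   [-0.0, 0.0, 2.4] [-0.048, -0.003, 0.001]
   [-0.0, 0.0, 2.4] [-0.048, -0.001, 0.001]
   [-0.0, 0.0, 2.4] [-0.048, 0.001, 0.001]
   [-0.0, 0.0, 2.4] [-0.048, 0.003, 0.001]
n 18 dist 0.864 yaw now 67.0
```

```bash
python3 -m inch '[[[0,0,2.4],[-0.038,-0.029,0],0.06],[[0,0,2.4],[-0.039,-0.027,0],0.06],[[0,0,2.4],[-0.041,-0.026,0],0.06],[[0,0,2.4],[-0.042,-0.024,0],0.06],[[0,0,2.4],[-0.043,-0.022,0],0.06],[[0,0,2.4],[-0.043,-0.020,0],0.06],[[0,0,2.4],[-0.044,-0.019,0],0.06],[[0,0,2.4],[-0.045,-0.017,0],0.06]]' 20
python3 -c "
from h import *
plan([0.647,-0.241,0.20],24.3)"
```

```text
time_s: 0.95
tool_pos: [0.4067, 0.1661, 0.2157]
eef_rot: [-1.129, -2.93, 0.002]
force: [1.0, 0.0, 0.0]
finger_gap: 0.0597
   [-0.0, -0.0, 2.4] [-0.045, -0.014, 0.002]
   [-0.0, -0.0, 2.4] [-0.046, -0.012, 0.002]
   [-0.0, -0.0, 2.4] [-0.046, -0.01, 0.002]
   [-0.0, -0.0, 2.4] [-0.047, -0.008, 0.002]
   [-0.0, -0.0, 2.4] [-0.047, -0.006, 0.002]
   [-0.0, -0.0, 2.4] [-0.047, -0.005, 0.002]
   [-0.0, -0.0, 2.4] [-0.047, -0.003, 0.002]
   [-0.0, -0.0, 2.4] [-0.047, -0.001, 0.002]
   [-0.0, -0.0, 2.4] [-0.047, 0.001, 0.002]
   [-0.0, -0.0, 2.4] [-0.047, 0.003, 0.002]
n 10 dist 0.473 yaw now 47.8
```

```bash
python3 -m inch '[[[0,0,3],[-0.045,-0.014,0.002],0.06],[[0,0,3],[-0.047,-0.012,0.002],0.06],[[0,0,3],[-0.048,-0.010,0.002],0.06],[[0,0,3],[-0.048,-0.008,0.002],0.06],[[0,0,3],[-0.048,-0.005,0.002],0.06],[[0,0,3],[-0.048,-0.002,0.002],0.06],[[0,0,3],[-0.048,0.001,0.002],0.06],[[0,0,3],[-0.048,0.003,0.002],0.06]]'
python3 - <<'E'
from h import *
s=snap('wrist','w1.png')
s=snap('top','t1.png');P=pts(s)
for w in wedges(P): print(w)
plan([0.647,-0.241,0.15],24.3)
E
```

```text
time_s: 1.75
tool_pos: [0.6013, -0.1819, 0.198]
eef_rot: [-1.74, -2.613, -0.0]
force: [0.2, -0.3, -0.1]
finger_gap: 0.0598
{'z': array([0.0426, 0.0455]), 'apex': array([ 0.4376, -0.211 ], dtype=float32), 'mid': array([ 0.4221, -0.2734]), 'len': np.float64(0.056), 'wid': np.float64(0.055), 'axis_deg': np.float32(-103.9), 'cen': array([ 0.4177, -0.2738])}
   [-0.1, -0.0, -0.9] [-0.034, 0.01, 0.023]
   [-0.1, -0.0, -0.9] [-0.034, 0.01, 0.023]
n 2 dist 0.085 yaw now 22.5
```

View pics/w1.png

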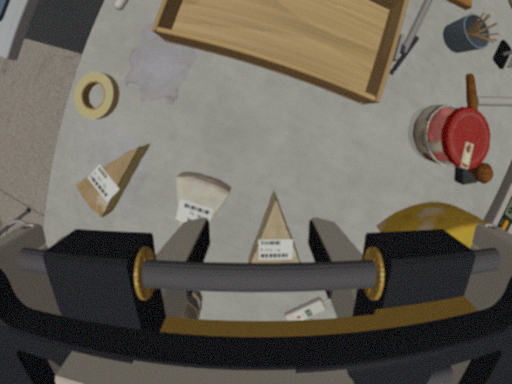

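```bash
python3 -m inch '[[[0,0,-0.9],[-0.034,0.010,0.023],0.06],[[0,0,-0.9],[-0.034,0.010,0.023],0.06],[[0,0,0],[-0.004,0.001,0.03],0.06]]'
python3 - <<'E'
from h import *
s=snap('wrist','w2.png')
plan([0.647,-0.241,0.006],24.3)
E
```

```text
time_s: 2.15
tool_pos: [0.6531, -0.2472, 0.1226]
eef_rot: [1.7, 2.635, -0.0]
force: [0.1, 0.5, -0.1]
finger_gap: 0.0598
   [-0.1, -0.1, 0.0] [0.001, -0.0, 0.036]
   [-0.1, -0.1, 0.0] [0.001, -0.0, 0.036]
   [-0.1, -0.1, 0.0] [0.001, -0.0, 0.036]
n 3 dist 0.109 yaw now 24.3
```

View pics/w2.png

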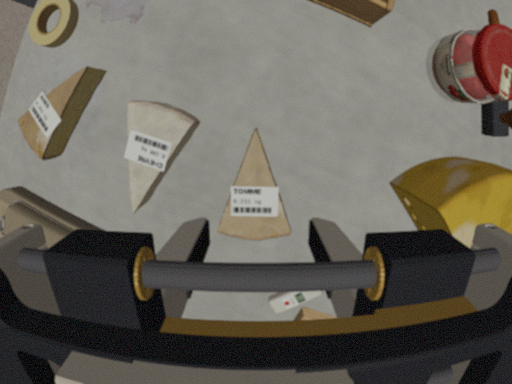

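```bash
python3 -m inch '[[[0,0,0],[0.001,0,0.036],0.06],[[0,0,0],[0.001,0,0.036],0.06],[[0,0,0],[0.001,0,0.034],0.06],[[0,0,0],[0,0,0.006],0.06],[[0,0,0],[0,0,0],0.06]]'
python3 - <<'E'
from h import *
print(ctrl.sense()['tool_pos'])
plan([0.647,-0.241,0.006],24.3)
E
```

```text
time_s: 2.7
tool_pos: [0.6445, -0.237, 0.0006]
eef_rot: [-1.694, -2.631, 0.001]
force: [0.1, 0.2, 3.9]
finger_gap: 0.0598
[ 6.44544455e-01 -2.36967762e-01  5.76244410e-04]
   [-0.4, -0.6, 0.2] [-0.005, 0.001, -0.005]
n 1 dist 0.007 yaw now 24.5
```

```bash
python3 -m inch '[[[0,0,0],[-0.005,0.001,-0.005],0.06],[[0,0,0],[0,0,0],0.03],[[0,0,0],[0,0,0],0.02],[[0,0,0],[0,0,0],0.01],[[0,0,0],[0,0,0],0.01],[[0,0,0],[0,0,0],0.01]]' 20
python3 -c "
from h import *
print(ctrl.sense()['tool_pos'])"
```

```text
time_s: 3.3
tool_pos: [0.6514, -0.2425, 0.0138]
eef_rot: [-1.698, -2.64, -0.001]
force: [-0.6, 0.0, -1.0]
finger_gap: 0.0417
[ 0.65143278 -0.24245918  0.01380456]
```

```bash
python3 -m inch '[[[0,0,0],[0,0,-0.03],0.01],[[0,0,0],[0,0,-0.04],0.01],[[0,0,0],[0,0,-0.04],0.01]]'
python3 - <<'E'
from h import *
print(ctrl.sense()['tool_pos'],ctrl.sense()['finger_gap'])
plan([0.630,0.013,0.135],4.6)
E
```

```text
time_s: 3.6
tool_pos: [0.6466, -0.2399, 0.1174]
eef_rot: [-1.689, -2.625, 0.001]
force: [0.4, -0.1, -1.3]
finger_gap: 0.0414
[ 0.64658173 -0.23993327  0.11741293] 0.04137372108631293
   [-0.1, -0.1, 3.3] [0.04, 0.015, -0.002]
   [-0.1, -0.1, 3.3] [0.04, 0.013, -0.002]
   [-0.1, -0.1, 3.3] [0.041, 0.01, -0.003]
   [-0.1, -0.1, 3.3] [0.042, 0.008, -0.003]
   [-0.1, -0.1, 3.3] [0.042, 0.005, -0.003]
   [-0.1, -0.1, 3.3] [0.042, 0.003, -0.003]
n 6 dist 0.254 yaw now 24.5
```

```bash
python3 -m inch '[[[0,0,3.3],[0.040,0.015,-0.002],0.01],[[0,0,3.3],[0.040,0.013,-0.002],0.01],[[0,0,3.3],[0.041,0.010,-0.003],0.01],[[0,0,3.3],[0.042,0.008,-0.003],0.01],[[0,0,3.3],[0.042,0.005,-0.003],0.01],[[0,0,3.3],[0.034,0.003,-0.003],0.01],[[0,0,0],[0,0,0],0.01]]'
python3 - <<'E'
from h import *
s=snap('wrist','w3.png');snap('top','t3.png');s=snap('scene','s3.png')
cv2.imwrite('pics/s3c.png',cv2.resize(s['frame'][130:320,120:390],None,fx=2.9,fy=2.9,interpolation=cv2.INTER_CUBIC))
plan([0.630,0.013,0.10],4.6)
E
```

```text
time_s: 4.3
tool_pos: [0.6345, 0.0101, 0.1431]
eef_rot: [-2.147, -2.284, -0.001]
force: [-0.1, -0.2, -1.8]
finger_gap: 0.0416
   [-0.3, -0.2, -1.1] [0.008, -0.004, 0.043]
n 1 dist 0.044 yaw now 3.5
```

View pics/w3.png

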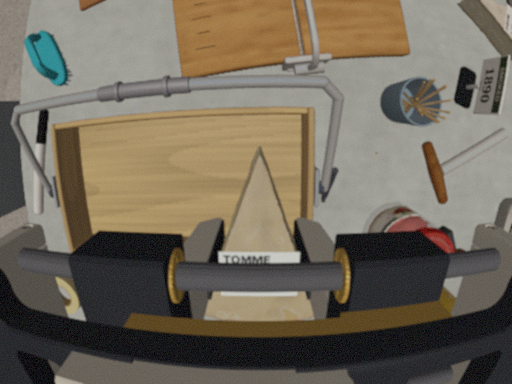

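View pics/s3c.png

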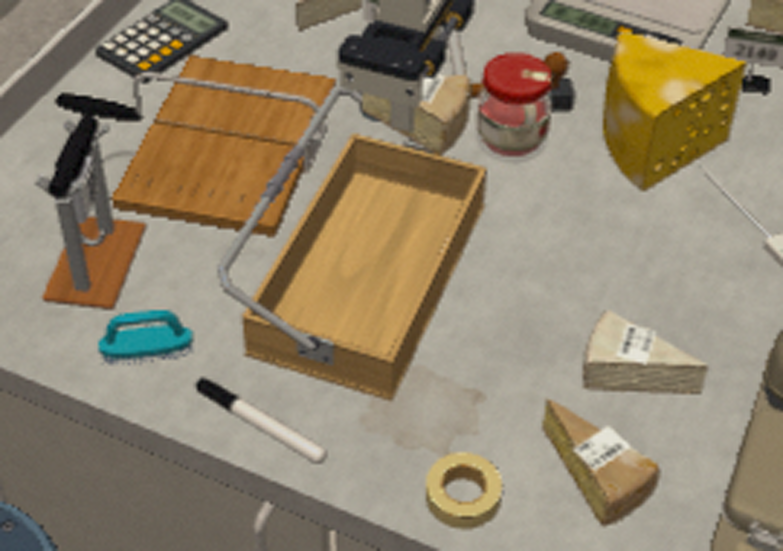

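```bash
python3 -m inch '[[[0,0,-1.1],[0.008,-0.004,0.036],0.01],[[0,0,0],[0,0,0.03],0.01],[[0,0,0],[0,0,0.02],0.01],[[0,0,0],[0,0,0],0.01]]'
python3 - <<'E'
from h import *
snap('wrist','w4.png')
print(ctrl.sense()['tool_pos'],ctrl.sense()['force'])
plan([0.630,0.013,0.021],4.6)
E
```

```text
time_s: 4.85
tool_pos: [0.6319, 0.0056, 0.0545]
eef_rot: [-2.135, -2.302, 0.002]
force: [-1.5, 0.5, -0.8]
finger_gap: 0.0414
[0.63298831 0.00527134 0.05605633] [ 0.30588093 -0.46044766 -2.1902218 ]
   [0.0, 0.0, -0.3] [0.008, -0.002, 0.035]
n 1 dist 0.036 yaw now 4.3
```

View pics/w4.png

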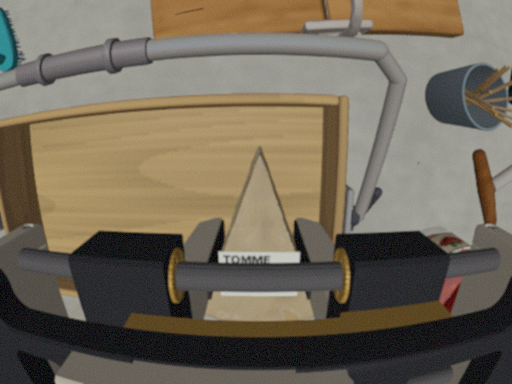

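```bash
python3 -m inch '[[[0,0,0],[0.008,-0.003,0.018],0.01],[[0,0,0],[0.000,0,0.014],0.01],[[0,0,0],[0,0,0.002],0.01]]'
python3 - <<'E'
from h import *
print(ctrl.sense()['tool_pos'],ctrl.sense()['force'])
plan([0.630,0.013,0.020],4.6)
E
```

```text
time_s: 5.2
tool_pos: [0.6332, 0.009, 0.0249]
eef_rot: [2.136, 2.295, 0.005]
force: [0.4, 0.2, -0.9]
finger_gap: 0.0414
[0.63321727 0.00896907 0.0249356 ] [ 0.38539186  0.1938122  -0.94562837]
   [0.4, 0.1, -0.5] [0.004, -0.003, 0.005]
n 1 dist 0.007 yaw now 4.1
```

```bash
python3 -m inch '[[[0,0,0],[0.004,-0.003,0.006],0.01],[[0,0,0],[0,0,0.002],0.01]]'
python3 -c "
from h import *
print(ctrl.sense()['tool_pos'],ctrl.sense()['force'])"
```

```text
time_s: 5.4
tool_pos: [0.6314, 0.0118, 0.0186]
eef_rot: [2.135, 2.292, 0.008]
force: [-2.7, 1.6, 2.5]
finger_gap: 0.0414
[0.63143007 0.01184818 0.01858644] [-2.74406071  1.60488975  2.45581151]
```

Contact with the tray floor, so I'll release and rise.

```bash
python3 -m inch '[[[0,0,0],[0,0,0],0.052],[[0,0,0],[0,0,0],0.052],[[0,0,0],[0,0,-0.02],0.052],[[0,0,0],[0,0,-0.04],0.052],[[0,0,0],[0,0,-0.045],0.06],[[0,0,0],[0,0,-0.02],0.06]]'
python3 - <<'E'
from h import *
snap('wrist','w5.png')
print(ctrl.sense()['tool_pos'],ctrl.sense()['force'])
plan([0.549,-0.20,0.15],5.1)
E
```

```text
time_s: 6.0
tool_pos: [0.6294, 0.012, 0.1462]
eef_rot: [2.136, 2.295, 0.004]
force: [1.5, 0.7, 0.0]
finger_gap: 0.0595
[0.63061302 0.01188469 0.14872495] [0.52308601 0.64007479 2.00891775]
   [0.1, 0.0, -0.2] [-0.041, -0.019, -0.0]
   [0.1, 0.0, -0.2] [-0.041, -0.019, -0.0]
   [0.1, 0.0, -0.2] [-0.041, -0.02, -0.0]
   [0.1, 0.0, -0.2] [-0.041, -0.02, -0.0]
   [0.1, 0.0, -0.2] [-0.041, -0.02, -0.0]
n 5 dist 0.227 yaw now 4.1
```

View pics/w5.png

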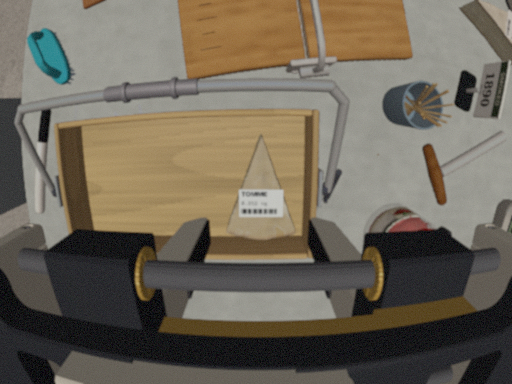

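```bash
python3 -m inch '[[[0,0,-0.2],[-0.041,-0.019,0],0.06],[[0,0,-0.2],[-0.041,-0.019,0],0.06],[[0,0,-0.2],[-0.041,-0.02,0],0.06],[[0,0,-0.2],[-0.041,-0.02,0],0.06],[[0,0,-0.2],[-0.035,-0.017,0.01],0.06],[[0,0,0],[-0.02,0,0.01],0.06],[[0,0,0],[0,0,0],0.06]]'
python3 - <<'E'
from h import *
snap('wrist','w6.png')
s=snap('top','t6.png');P=pts(s)
for w in wedges(P): print(w)
plan([0.549,-0.260,0.10],5.1)
E
```

```text
time_s: 6.75
tool_pos: [0.5549, -0.2215, 0.1316]
eef_rot: [2.098, 2.309, 0.015]
force: [0.1, 0.0, -0.5]
finger_gap: 0.0603
{'z': array([0.0382, 0.0417]), 'apex': array([ 0.4872, -0.223 ], dtype=float32), 'mid': array([ 0.5445, -0.2163]), 'len': np.float64(0.059), 'wid': np.float64(0.018), 'axis_deg': np.float32(6.7), 'cen': array([ 0.5483, -0.2152])}
   [0.6, 0.3, 0.2] [-0.02, -0.006, 0.016]
   [0.6, 0.3, 0.2] [-0.02, -0.005, 0.016]
n 2 dist 0.053 yaw now 5.6
```

View pics/w6.png

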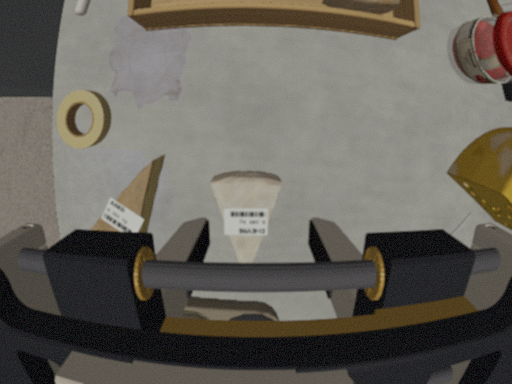

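View pics/t6.png

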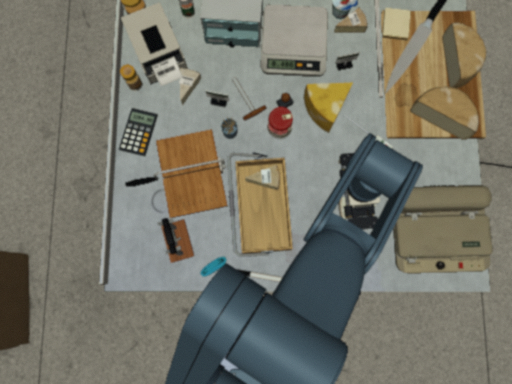

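```bash
python3 -m inch '[[[0.6,0.3,0],[-0.02,-0.006,0.016],0.06],[[0.6,0.3,0],[-0.02,-0.005,0.016],0.06],[[0,0,0],[0,0,0.01],0.06]]'
python3 - <<'E'
from h import *
snap('wrist','w7.png')
plan([0.549,-0.260,0.006],5.1)
E
```

```text
time_s: 7.15
tool_pos: [0.5517, -0.2582, 0.0922]
eef_rot: [2.101, 2.329, 0.005]
force: [-0.7, 0.3, 0.2]
finger_gap: 0.0601
   [0.1, -0.1, 0.4] [-0.002, -0.001, 0.042]
   [0.1, -0.1, 0.4] [-0.002, -0.001, 0.042]
n 2 dist 0.084 yaw now 5.9
```

View pics/w7.png

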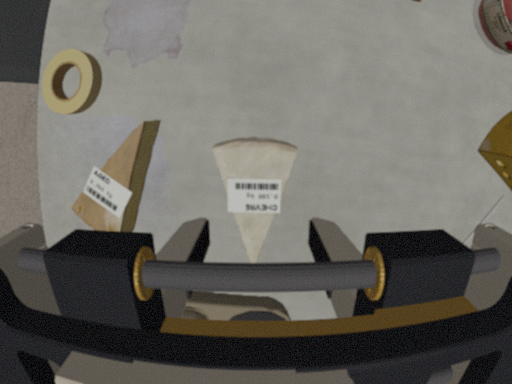

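```bash
python3 -m inch '[[[0,0,0.4],[-0.002,-0.001,0.036],0.06],[[0,0,0.4],[-0.002,-0.001,0.034],0.06],[[0,0,0],[0,-0.001,0.008],0.06]]'
python3 - <<'E'
from h import *
print(ctrl.sense()['tool_pos'])
plan([0.549,-0.260,0.007],5.1)
E
```

```text
time_s: 7.5
tool_pos: [0.5509, -0.2579, 0.0119]
eef_rot: [2.116, 2.317, 0.009]
force: [-0.7, -0.0, -0.3]
finger_gap: 0.0596
[ 0.55093284 -0.25790707  0.01192819]
   [0.4, -0.0, 0.1] [-0.002, -0.002, 0.005]
n 1 dist 0.006 yaw now 5.2
```

```bash
python3 -m inch '[[[0,0,0],[-0.002,-0.001,0.005],0.06],[[0,0,0],[0,0,0],0.03],[[0,0,0],[0,0,0],0.02],[[0,0,0],[0,0,0],0.01],[[0,0,0],[0,0,0],0.01]]' 20
python3 -c "
from h import *
print(ctrl.sense()['tool_pos'])"
```

```text
time_s: 8.0
tool_pos: [0.5521, -0.2588, 0.0101]
eef_rot: [2.111, 2.317, 0.011]
force: [0.2, -0.3, -1.0]
finger_gap: 0.0392
[ 0.55208143 -0.25875     0.01006478]
```

```bash
python3 -m inch '[[[0,0,0],[0,0,-0.03],0.01],[[0,0,0],[0,0,-0.045],0.01],[[0,0,0],[0,0,-0.045],0.01]]'
python3 - <<'E'
from h import *
print(ctrl.sense()['tool_pos'],ctrl.sense()['finger_gap'])
plan([0.555,0.011,0.135],4.6)
E
```

```text
time_s: 8.3
tool_pos: [0.5472, -0.2562, 0.1276]
eef_rot: [-2.112, -2.317, -0.008]
force: [0.5, -0.1, -1.2]
finger_gap: 0.039
[ 0.54716966 -0.25621446  0.12755392] 0.03896639598395447
   [-0.0, -0.1, 0.1] [0.044, 0.005, -0.001]
   [-0.0, -0.1, 0.1] [0.044, 0.005, -0.001]
   [-0.0, -0.1, 0.1] [0.044, 0.005, -0.001]
   [-0.0, -0.1, 0.1] [0.044, 0.005, -0.001]
   [-0.0, -0.1, 0.1] [0.044, 0.005, -0.001]
   [-0.0, -0.1, 0.1] [0.044, 0.005, -0.001]
n 6 dist 0.267 yaw now 5.3
```

```bash
python3 -m inch '[[[0,0,0.1],[0.044,0.005,-0.001],0.01],[[0,0,0.1],[0.044,0.005,-0.001],0.01],[[0,0,0.1],[0.044,0.005,-0.001],0.01],[[0,0,0.1],[0.044,0.005,-0.001],0.01],[[0,0,0.1],[0.042,0.005,-0.001],0.01],[[0,0,0.1],[0.026,0.005,0.01],0.01],[[0,0,0],[0.008,0,0.02],0.01],[[0,0,0],[0,0,0.02],0.01]]'
python3 - <<'E'
from h import *
snap('wrist','w8.png')
print(ctrl.sense()['tool_pos'],ctrl.sense()['force'])
plan([0.555,0.011,0.017],4.6)
E
```

```text
time_s: 9.1
tool_pos: [0.5661, 0.0011, 0.1008]
eef_rot: [2.114, 2.285, 0.029]
force: [-0.1, -0.1, -1.3]
finger_gap: 0.039
[0.56418871 0.00098383 0.09749509] [-0.79089351  0.18659809 -3.63741497]
   [0.8, 0.2, -0.1] [0.006, -0.005, 0.04]
   [0.8, 0.2, -0.1] [0.005, -0.005, 0.04]
n 2 dist 0.082 yaw now 4.4
```

View pics/w8.png

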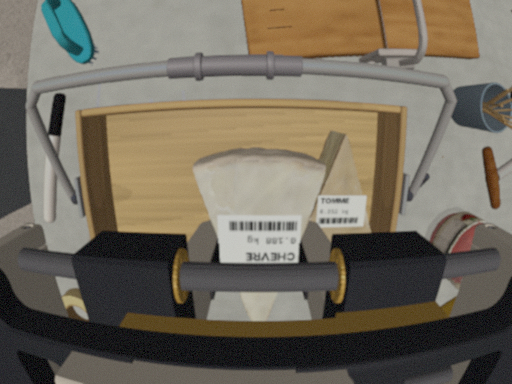

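```bash
python3 -m inch '[[[0.8,0.2,0],[0.007,-0.006,0.01],0.01],[[0.4,0,0],[0.006,-0.005,0.03],0.01],[[0,0,0],[0,0,0.025],0.01]]'
python3 - <<'E'
from h import *
print(ctrl.sense()['tool_pos'],ctrl.sense()['force'])
plan([0.555,0.011,0.016],4.6)
E
```

```text
time_s: 9.45
tool_pos: [0.5555, 0.013, 0.0347]
eef_rot: [2.126, 2.295, 0.01]
force: [-0.2, -0.2, -2.0]
finger_gap: 0.0388
[0.55546643 0.01297228 0.03474642] [-0.2114076  -0.17456515 -2.03813932]
   [0.8, 0.3, -0.2] [-0.002, -0.001, 0.019]
n 1 dist 0.019 yaw now 4.4
```

```bash
python3 -m inch '[[[0.5,0,0],[-0.002,0,0.016],0.01],[[0,0,0],[0,0,0.004],0.01],[[0,0,0],[0,0,0],0.01]]'
python3 -c "
from h import *
print(ctrl.sense()['tool_pos'],ctrl.sense()['force'])"
```

```text
time_s: 9.75
tool_pos: [0.5549, 0.0095, 0.0144]
eef_rot: [2.133, 2.301, -0.006]
force: [-0.3, 0.6, -1.6]
finger_gap: 0.039
[0.55493709 0.00952033 0.0144284 ] [-0.2570642   0.62278224 -1.58528742]
```

```bash
python3 -m inch '[[[0,0,0],[0,0,0.001],0.052],[[0,0,0],[0,0,0],0.052],[[0,0,0],[0,0,-0.02],0.052],[[0,0,0],[0,0,-0.04],0.052],[[0,0,0],[0,0,-0.045],0.06],[[0,0,0],[0,0,-0.015],0.06]]'
python3 - <<'E'
from h import *
snap('wrist','w9.png')
s=snap('top','t9.png');P=pts(s)
for w in wedges(P): print(w)
plan([0.435,-0.235,0.15],-28.5)
E
```

```text
time_s: 10.35
tool_pos: [0.5546, 0.0092, 0.1366]
eef_rot: [2.139, 2.3, -0.009]
force: [0.5, 0.8, -0.3]
finger_gap: 0.0592
{'z': array([0.0423, 0.045 ]), 'apex': array([ 0.458 , -0.1988], dtype=float32), 'mid': array([ 0.4327, -0.2466]), 'len': np.float64(0.106), 'wid': np.float64(0.054), 'axis_deg': np.float32(-117.9), 'cen': array([ 0.4255, -0.2606])}
   [-0.0, 0.0, 5.4] [-0.039, -0.023, -0.002]
   [-0.0, 0.0, 5.4] [-0.041, -0.019, -0.002]
   [-0.0, 0.0, 5.4] [-0.043, -0.015, -0.002]
   [-0.0, 0.0, 5.4] [-0.044, -0.011, -0.002]
   [-0.0, 0.0, 5.4] [-0.045, -0.007, -0.002]
   [-0.0, 0.0, 5.4] [-0.045, -0.002, -0.002]
n 6 dist 0.272 yaw now 4.2
```

View pics/w9.png

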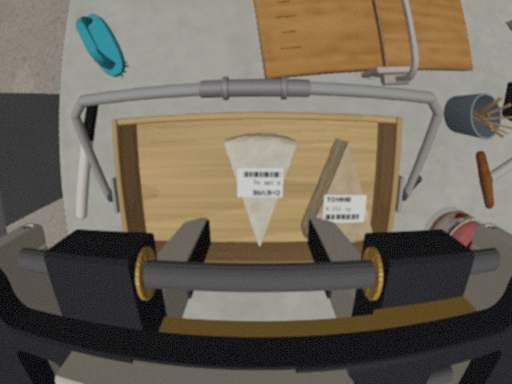

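```bash
python3 -m inch '[[[0,0,5.4],[-0.039,-0.023,-0.001],0.06],[[0,0,5.4],[-0.041,-0.019,-0.001],0.06],[[0,0,5.4],[-0.043,-0.015,0],0.06],[[0,0,5.4],[-0.044,-0.011,0],0.06],[[0,0,5.4],[-0.045,-0.007,0],0.06],[[0,0,5.4],[-0.040,-0.002,0.005],0.06],[[0,0,0],[-0.012,0,0.005],0.06]]'
python3 - <<'E'
from h import *
snap('wrist','w10.png')
plan([0.432,-0.2465,0.09],-28.2)
E
```

```text
time_s: 11.15
tool_pos: [0.424, -0.2444, 0.121]
eef_rot: [-2.705, -1.589, 0.011]
force: [-0.4, 0.4, 0.6]
finger_gap: 0.0602
   [-0.5, 0.2, -0.8] [0.002, 0.009, 0.03]
n 1 dist 0.031 yaw now -29.0
```

View pics/w10.png

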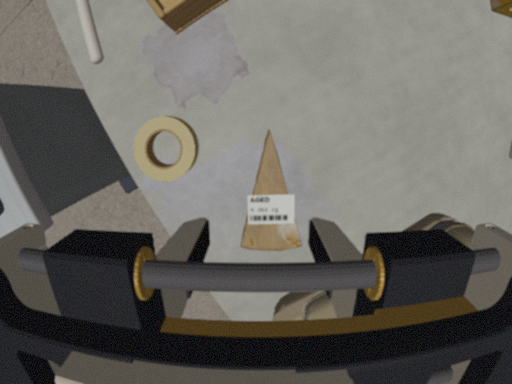

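```bash
python3 -m inch '[[[-0.5,0,-0.8],[0.002,0.009,0.03],0.06],[[0,0,0],[0,0,0.038],0.06],[[0,0,0],[0,0,0.036],0.06],[[0,0,0],[0,0,0.008],0.06]]'
python3 - <<'E'
from h import *
print(ctrl.sense()['tool_pos'],ctrl.sense()['force'])
plan([0.432,-0.2465,0.007],-28.2)
E
```

```text
time_s: 11.6
tool_pos: [0.4332, -0.2446, 0.0038]
eef_rot: [2.692, 1.617, -0.002]
force: [-0.9, 0.2, 0.3]
finger_gap: 0.0603
[ 0.43319934 -0.24459443  0.00382882] [-0.92869726  0.19017441  0.30920498]
   [0.0, 0.1, 0.2] [-0.002, -0.0, -0.003]
n 1 dist 0.004 yaw now -28.0
```

```bash
python3 -m inch '[[[0,0,0],[-0.002,0,-0.003],0.03],[[0,0,0],[0,0,0],0.02],[[0,0,0],[0,0,0],0.01],[[0,0,0],[0,0,0],0.01],[[0,0,0],[0,0,0],0.01]]' 20
python3 -c "
from h import *
print(ctrl.sense()['tool_pos'])"
```

```text
time_s: 12.1
tool_pos: [0.4345, -0.2449, 0.0098]
eef_rot: [2.686, 1.623, 0.0]
force: [1.6, 0.4, -1.5]
finger_gap: 0.0298
[ 0.43448673 -0.24493191  0.00981489]
```

```bash
python3 -m inch '[[[0,0,0],[0,0,-0.03],0.01],[[0,0,0],[0,0,-0.045],0.01],[[0,0,0],[0,0,-0.045],0.01]]'
python3 - <<'E'
from h import *
print(ctrl.sense()['tool_pos'],ctrl.sense()['finger_gap'])
plan([0.480,0.0065,0.13],4.6)
E
```

```text
time_s: 12.4
tool_pos: [0.4308, -0.2417, 0.1287]
eef_rot: [-2.682, -1.619, 0.005]
force: [0.9, -0.8, -1.1]
finger_gap: 0.0302
[ 0.43075689 -0.24173736  0.12870964] 0.03016815754763062
   [-0.1, -0.0, -5.4] [0.04, -0.012, -0.0]
   [-0.1, -0.0, -5.4] [0.041, -0.008, -0.0]
   [-0.1, -0.0, -5.4] [0.042, -0.004, -0.0]
   [-0.1, -0.0, -5.4] [0.042, -0.0, -0.0]
   [-0.1, -0.0, -5.4] [0.042, 0.004, -0.0]
   [-0.1, -0.0, -5.4] [0.041, 0.008, -0.0]
n 6 dist 0.253 yaw now -27.8
```

```bash
python3 -m inch '[[[0,0,-5.4],[0.040,-0.012,0],0.01],[[0,0,-5.4],[0.041,-0.008,0],0.01],[[0,0,-5.4],[0.042,-0.004,0],0.01],[[0,0,-5.4],[0.042,0,0],0.01],[[0,0,-5.4],[0.042,0.004,0],0.01],[[0,0,-5.4],[0.036,0.008,0],0.01],[[0,0,0],[0.01,0,0.01],0.01]]'
python3 - <<'E'
from h import *
snap('wrist','w11.png')
print(ctrl.sense()['tool_pos'])
plan([0.480,0.0065,0.07],4.6)
E
```

```text
time_s: 13.1
tool_pos: [0.4873, 0.0114, 0.1321]
eef_rot: [2.099, 2.311, 0.01]
force: [-0.0, 0.1, -1.7]
finger_gap: 0.0301
[0.48496431 0.01179033 0.12967649]
   [0.4, 0.3, 0.4] [-0.002, -0.003, 0.03]
   [0.4, 0.3, 0.4] [-0.002, -0.003, 0.03]
n 2 dist 0.06 yaw now 5.4
```

View pics/w11.png

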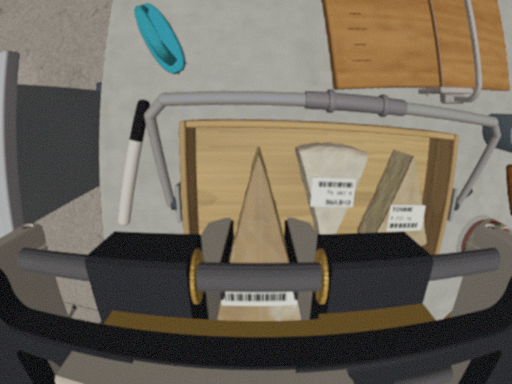

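```bash
python3 -m inch '[[[0.4,0.3,0.4],[-0.003,-0.003,0.03],0.01],[[0.4,0.3,0.4],[-0.003,-0.003,0.03],0.01],[[0,0,0],[0,0,0.025],0.01],[[0,0,0],[0,0,0.015],0.01]]'
python3 - <<'E'
from h import *
print(ctrl.sense()['tool_pos'],ctrl.sense()['force'])
plan([0.480,0.0065,0.016],4.6)
E
```

```text
time_s: 13.55
tool_pos: [0.4813, 0.0021, 0.0292]
eef_rot: [2.132, 2.301, 0.004]
force: [-0.4, -0.7, 0.2]
finger_gap: 0.0304
[0.48132863 0.00209393 0.02923216] [-0.43814796 -0.66181652  0.21992658]
   [0.3, 0.1, -0.2] [0.005, -0.001, 0.013]
n 1 dist 0.014 yaw now 4.4
```

```bash
python3 -m inch '[[[0,0,0],[0.005,-0.001,0.012],0.01],[[0,0,0],[0.001,0,0.002],0.01]]'
python3 -c "
from h import *
print(ctrl.sense()['tool_pos'],ctrl.sense()['force'])"
```

```text
time_s: 13.75
tool_pos: [0.4784, 0.0061, 0.0135]
eef_rot: [2.14, 2.297, 0.001]
force: [-4.6, 7.1, 21.6]
finger_gap: 0.0304
[0.478384   0.00611468 0.01353784] [-4.6292151   7.11618028 21.58365461]
```

```bash
python3 -m inch '[[[0,0,0],[0,0,-0.001],0.045],[[0,0,0],[0,0,0],0.045],[[0,0,0],[0,0,-0.02],0.045],[[0,0,0],[0,0,-0.04],0.045],[[0,0,0],[0,0,-0.045],0.06],[[0,0,0],[0,0,-0.045],0.06],[[0,0,0],[-0.03,0,-0.03],0.06]]'
python3 - <<'E'
from h import *
snap('wrist','w12.png')
print(ctrl.sense()['tool_pos'])
s=snap('top','t12.png');P=pts(s)
cv2.imwrite('pics/t12c.png',cv2.resize(s['frame'][130:290,110:400],None,fx=2.75,fy=2.75,interpolation=cv2.INTER_CUBIC))
E
```

```text
time_s: 14.45
tool_pos: [0.4761, -0.0266, 0.199]
eef_rot: [-2.144, -2.289, 0.008]
force: [1.4, -0.7, -0.1]
finger_gap: 0.0593
[ 0.47953655 -0.03270951  0.20355225]
```

View pics/w12.png

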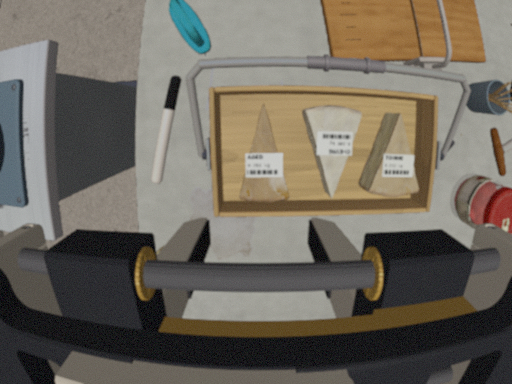

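View pics/t12c.png

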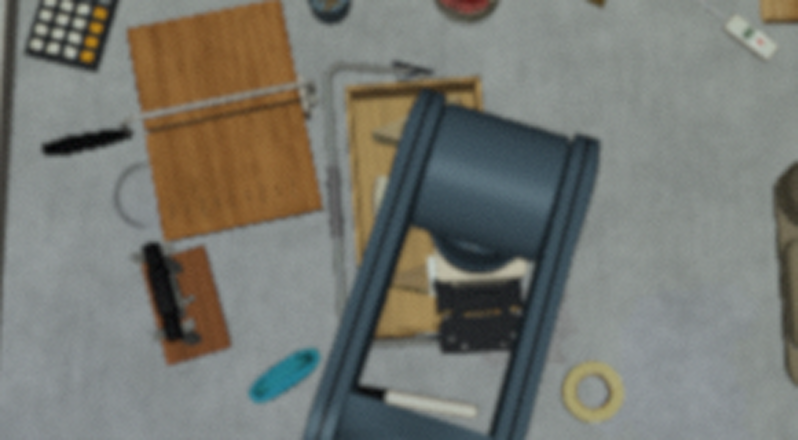

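All three wedges lie flat inside the tray in the wrist view (264, 332 and 395 px). Next I need to know which way the hook's mouth faces in its stand.

```bash
python3 - <<'E'
from h import *
s=snap('scene');f=s['frame']
cv2.imwrite('pics/st.png',cv2.resize(f[155:245,120:190],None,fx=6.5,fy=6.5,interpolation=cv2.INTER_CUBIC))
P=pts(s)
for v in range(190,226,3): print(v,[('%d:%.3f,%.3f,%.3f'%(u,*P[v,u])) for u in range(146,160,2) if P[v,u,2]>0.01])
t=dict(np.load('/tmp/top.npz'));f=t['frame'];P=pts(t)
g=(f.max(2)<60)&(P[...,2]>0.125)&(P[...,0]<0.52)&(P[...,0]>0.39)&(P[...,1]>0.2)&(P[...,1]<0.3)
q=P[g];print(g.sum(),rect(q[:,:2]),np.percentile(q[:,2],[50,90]),q.mean(0))
d=cv2.fitLine((q[:,:2]*1000).astype(np.float32),cv2.DIST_HUBER,0,.01,.01).ravel();print(d,np.degrees(np.arctan2(d[1],d[0])))
# base of stand: reddish, low
m=(P[...,2]>0.003)&(P[...,2]<0.02)&(f[...,2]>f[...,0].astype(int)+35)
k=np.zeros_like(m);k[205:265,155:200]=1
ys,xs=np.where(m&k);q=P[ys,xs];print(len(q),rect(q[:,:2]))
E
```

```text
190 ['146:0.433,0.237,0.143', '148:0.453,0.248,0.121', '150:0.459,0.246,0.118', '152:0.470,0.249,0.107', '154:0.487,0.258,0.089']
193 ['146:0.424,0.230,0.143', '148:0.424,0.224,0.146', '150:0.455,0.245,0.110', '152:0.469,0.250,0.097', '154:0.488,0.260,0.076', '156:0.491,0.256,0.075']
196 ['146:0.437,0.244,0.115', '148:0.443,0.243,0.111', '150:0.451,0.244,0.103', '152:0.464,0.248,0.091', '154:0.487,0.261,0.066', '156:0.492,0.259,0.062']
199 ['146:0.434,0.243,0.108', '148:0.440,0.242,0.103', '150:0.449,0.243,0.095', '152:0.462,0.248,0.082', '154:0.489,0.265,0.051', '156:0.489,0.258,0.054']
202 ['146:0.433,0.245,0.097', '148:0.437,0.241,0.095', '150:0.448,0.244,0.084', '154:0.485,0.264,0.043', '156:0.489,0.260,0.042']
205 ['146:0.423,0.238,0.098', '148:0.435,0.241,0.086', '154:0.486,0.267,0.029', '156:0.488,0.262,0.029', '158:0.492,0.258,0.027']
208 ['146:0.419,0.236,0.091', '150:0.485,0.283,0.011', '154:0.486,0.268,0.017', '156:0.488,0.263,0.017', '158:0.489,0.257,0.019']
211 ['146:0.418,0.237,0.080', '148:0.450,0.260,0.041', '152:0.478,0.271,0.011', '154:0.455,0.243,0.044', '156:0.458,0.239,0.043', '158:0.485,0.256,0.011']
214 ['146:0.416,0.238,0.071', '148:0.424,0.238,0.064', '150:0.450,0.255,0.032', '152:0.453,0.251,0.031', '154:0.456,0.246,0.030', '156:0.473,0.254,0.011']
217 ['146:0.414,0.238,0.061', '148:0.421,0.238,0.055', '150:0.454,0.260,0.014', '154:0.461,0.252,0.011']
220 ['146:0.415,0.241,0.047', '148:0.419,0.238,0.046', '150:0.447,0.257,0.010']
223 ['146:0.415,0.243,0.035', '148:0.416,0.237,0.037', '150:0.436,0.249,0.012']
254 ((452.6166076660156, 254.43658447265625), (92.97523498535156, 18.993364334106445), 16.166492462158203) [0.14864925 0.15228741] [0.45222872 0.25365768 0.14804828]
[9.5520693e-01 2.9593870e-01 4.5223071e+02 2.5356973e+02] 17.213835
497 ((477.67852783203125, 252.65536499023438), (98.22250366210938, 167.52696228027344), 83.09213256835938)
```

View pics/st.png

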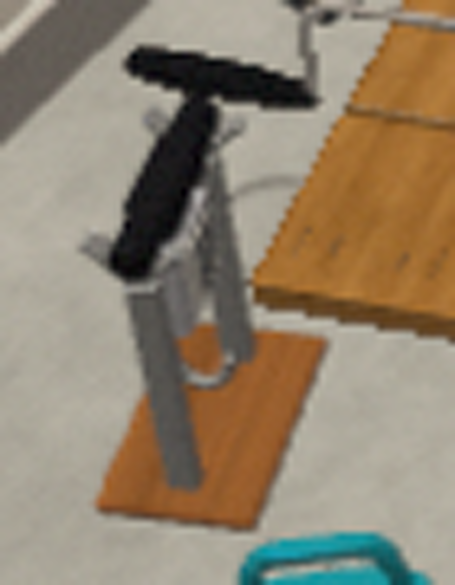

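```bash
python3 - <<'E'
from h import *
s=dict(np.load('/tmp/scene.npz'));K=s['mtx'];T=s['cam_to_world'];P=pts(s)
n=np.array([-.29,.956]);c=np.array([.4525,.254])
for sg in(1,-1):
  for z in(.035,.045,.052,.058,.064,.070,.078):
    w=np.r_[c+sg*.012*n,z];q=np.linalg.inv(T)@np.r_[w,1]
    u=K[0,0]*q[0]/-q[2]+K[0,2];v=K[1,1]*-q[1]/-q[2]+K[1,2]
    ui,vi=int(round(u)),int(round(v))
    print(sg,z,round(u,1),round(v,1),'exp',(-q[2]).round(3),s['z_map'][vi,ui-2:ui+3].round(3),P[vi,ui].round(3))
f=s['frame'][190:222,140:170]
cv2.imwrite('pics/hk.png',cv2.resize(f,None,fx=18,fy=18,interpolation=cv2.INTER_NEAREST))
E
```

```text
1 0.035 146.4 212.2 exp 1.284 [1.223 1.223 1.221 1.229 1.283] [0.415 0.235 0.081]
1 0.045 145.9 209.6 exp 1.277 [1.219 1.222 1.217 1.228 1.326] [0.416 0.235 0.087]
1 0.052 145.5 207.8 exp 1.272 [1.217 1.21  1.216 1.282 1.335] [0.419 0.236 0.091]
1 0.058 145.2 206.3 exp 1.268 [1.208 1.208 1.21  1.215 1.239] [0.418 0.237 0.099]
1 0.064 144.8 204.7 exp 1.264 [1.204 1.206 1.202 1.215 1.231] [0.415 0.233 0.107]
1 0.07 144.5 203.1 exp 1.26 [1.2   1.201 1.206 1.208 1.229] [0.419 0.239 0.108]
1 0.078 144.0 201.0 exp 1.254 [1.199 1.194 1.199 1.2   1.222] [0.419 0.237 0.116]
-1 0.035 154.9 213.2 exp 1.281 [1.279 1.281 1.285 1.32  1.32 ] [0.458 0.244 0.033]
-1 0.045 154.4 210.6 exp 1.274 [1.321 1.32  1.274 1.272 1.276] [0.455 0.243 0.044]
-1 0.052 154.0 208.8 exp 1.27 [1.326 1.329 1.326 1.275 1.324] [0.487 0.27  0.011]
-1 0.058 153.7 207.2 exp 1.265 [1.337 1.343 1.317 1.315 1.318] [0.485 0.267 0.022]
-1 0.064 153.4 205.7 exp 1.261 [1.344 1.341 1.342 1.313 1.317] [0.499 0.283 0.006]
-1 0.07 153.1 204.1 exp 1.257 [1.357 1.362 1.312 1.311 1.306] [0.486 0.27  0.032]
-1 0.078 152.7 201.9 exp 1.252 [1.359 1.358 1.305 1.301 1.308] [0.486 0.268 0.04 ]
```

View pics/hk.png

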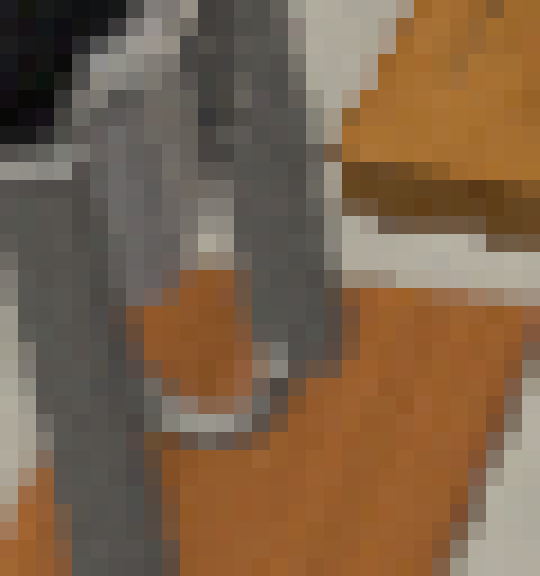

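```bash
python3 - <<'E'
from h import *
t=dict(np.load('/tmp/top.npz'));P=pts(t)
m=(P[...,2]>0.098)&(P[...,2]<.125)&(P[...,0]>.49)&(P[...,0]<.61)&(P[...,1]>.07)&(P[...,1]<.12)
q=P[m];print(m.sum(),q.mean(0),np.percentile(q[:,2],90),np.polyfit(q[:,0],q[:,1],1), np.polyval(np.polyfit(q[:,0],q[:,1],1),.548))
# sleeve extents: wider rows
for v in range(175,240,2):
    r=P[v,225:250];k=r[:,2]>.095
    if k.any(): print(v,k.sum(),r[k].mean(0).round(4))
plan([0.548,0.0955,0.19],94.6)
E
```

```text
182 [0.54664334 0.0961454  0.10970868] 0.11379089330479328 [0.07798036 0.05351795] 0.09625119008706362
175 4 [0.6234 0.1018 0.1081]
177 4 [0.6177 0.1017 0.1082]
179 4 [0.6122 0.1017 0.1079]
181 3 [0.6065 0.1002 0.1085]
183 3 [0.6006 0.1    0.1103]
185 3 [0.595  0.1    0.1103]
187 3 [0.5897 0.1    0.109 ]
189 3 [0.5841 0.0999 0.1095]
191 4 [0.5787 0.0985 0.109 ]
193 4 [0.5725 0.0982 0.1122]
195 4 [0.5669 0.0981 0.1128]
197 6 [0.5624 0.0984 0.1073]
199 5 [0.5563 0.0967 0.1109]
201 6 [0.5361 0.0869 0.1951]
203 6 [0.5157 0.0762 0.2843]
205 6 [0.511  0.0762 0.2838]
207 7 [0.4982 0.0711 0.3334]
209 9 [0.4924 0.0698 0.3415]
211 9 [0.4877 0.0697 0.3429]
213 10 [0.4787 0.0671 0.3728]
215 11 [0.4711 0.0651 0.3952]
217 9 [0.4575 0.0587 0.4608]
219 10 [0.4584 0.0619 0.4254]
221 12 [0.4496 0.0593 0.4608]
223 12 [0.4453 0.0592 0.4629]
225 12 [0.4359 0.0553 0.5063]
227 13 [0.4307 0.0549 0.5183]
229 13 [0.4269 0.0549 0.5185]
231 14 [0.4221 0.0547 0.528 ]
233 15 [0.4175 0.0546 0.5369]
235 16 [0.4169 0.0566 0.5085]
237 16 [0.4132 0.0569 0.5076]
239 17 [0.4057 0.0544 0.5465]
   [-0.0, -0.0, -8.3] [0.011, 0.007, 0.001]
   [-0.0, -0.0, -8.3] [0.01, 0.009, 0.001]
   [-0.0, -0.0, -8.3] [0.008, 0.01, 0.001]
   [-0.0, -0.0, -8.3] [0.007, 0.011, 0.001]
   [-0.0, -0.0, -8.3] [0.005, 0.012, 0.001]
   [-0.0, -0.0, -8.3] [0.004, 0.013, 0.001]
   [-0.0, -0.0, -8.3] [0.002, 0.013, 0.001]
   [-0.0, -0.0, -8.3] [-0.0, 0.013, 0.001]
   [-0.0, -0.0, -8.3] [-0.002, 0.013, 0.001]
   [-0.0, -0.0, -8.3] [-0.004, 0.012, 0.001]
   [-0.0, -0.0, -8.3] [-0.006, 0.012, 0.001]
n 11 dist 0.144 yaw now 3.4
```

```bash
python3 -m inch '[[[0,0,-8.3],[0.011,0.007,0],0.06],[[0,0,-8.3],[0.010,0.009,0],0.06],[[0,0,-8.3],[0.008,0.01,0],0.06],[[0,0,-8.3],[0.007,0.011,0],0.06],[[0,0,-8.3],[0.005,0.012,0],0.06],[[0,0,-8.3],[0.004,0.013,0],0.06],[[0,0,-8.3],[0.002,0.013,0],0.06],[[0,0,-8.3],[0,0.013,0],0.06]]'
python3 - <<'E'
from h import *
plan([0.548,0.096,0.18],94.6)
E
```

```text
time_s: 15.4
tool_pos: [0.5201, 0.0658, 0.1866]
eef_rot: [-0.494, -3.077, 0.005]
force: [-0.4, -0.6, 1.1]
finger_gap: 0.0602
   [-0.0, -0.5, -7.6] [-0.006, 0.012, 0.002]
   [-0.0, -0.5, -7.6] [-0.007, 0.012, 0.002]
   [-0.0, -0.5, -7.6] [-0.009, 0.011, 0.002]
n 3 dist 0.042 yaw now 71.8
```

```bash
python3 -m inch '[[[0,-0.5,-7.6],[-0.006,0.012,0.002],0.06],[[0,-0.5,-7.6],[-0.007,0.012,0.002],0.06],[[0,-0.5,-7.6],[-0.009,0.011,0.002],0.06],[[0,0,0],[0,0,0],0.06]]'
python3 - <<'E'
from h import *
snap('wrist','w13.png');print(ctrl.sense()['tool_pos'])
plan([0.548,0.096,0.12],94.6)
E
```

```text
time_s: 15.8
tool_pos: [0.5441, 0.0999, 0.1728]
eef_rot: [0.154, -3.126, 0.0]
force: [-0.5, -0.3, 0.4]
finger_gap: 0.0601
[0.5434116  0.09932364 0.17271358]
   [-0.0, -0.4, 0.4] [-0.002, -0.002, 0.026]
   [-0.0, -0.4, 0.4] [-0.002, -0.002, 0.026]
n 2 dist 0.053 yaw now 95.4
```

View pics/w13.png

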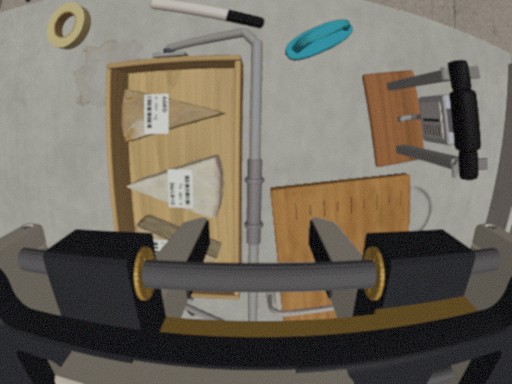

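```bash
python3 -m inch '[[[0,-0.4,0.4],[-0.002,-0.002,0.03],0.06],[[0,-0.4,0.4],[-0.002,-0.002,0.03],0.06],[[0,0,0],[0,0,0.018],0.06],[[0,0,0],[0,0,0.004],0.06]]'
python3 - <<'E'
from h import *
print(ctrl.sense()['tool_pos'])
plan([0.548,0.096,0.088],94.6)
E
```

```text
time_s: 16.25
tool_pos: [0.5447, 0.0939, 0.0875]
eef_rot: [0.1, -3.139, 0.001]
force: [-0.6, -0.5, 0.7]
finger_gap: 0.0604
[0.54474745 0.09388276 0.08752718]
   [-0.1, -0.0, -0.9] [-0.003, 0.002, -0.0]
n 1 dist 0.004 yaw now 93.7
```

```bash
python3 -m inch '[[[0,0,-0.9],[-0.003,0.002,0],0.03],[[0,0,0],[0,0,0],0.005],[[0,0,0],[0,0,0],0.005],[[0,0,0],[0,0,0],0.005],[[0,0,0],[0,0,0],0.005]]' 10
python3 -c "
from h import *
print(ctrl.sense()['tool_pos'],ctrl.sense()['force'])"
```

```text
time_s: 16.75
tool_pos: [0.5485, 0.0953, 0.09]
eef_rot: [-0.118, 3.138, -0.002]
force: [-0.1, -0.4, 0.3]
finger_gap: 0.0245
[0.5485314  0.09534601 0.09001128] [-0.09200484 -0.37120716  0.27839089]
```

```bash
python3 -m inch '[[[0,0,0],[0,0,0],0.005],[[0,0,0],[0,0,0],0.005],[[0,0,0],[0,0,0],0.005]]'
python3 -c "
from h import *
print(ctrl.sense()['tool_pos'],ctrl.sense()['force'])"
```

```text
time_s: 17.05
tool_pos: [0.549, 0.0956, 0.0908]
eef_rot: [-0.118, 3.136, -0.002]
force: [0.8, 0.0, -2.6]
finger_gap: 0.0113
[0.54898197 0.09564406 0.09083641] [ 0.84603303  0.01296645 -2.60406456]
```

```bash
python3 -m inch '[[[0,0,0],[0,-0.005,-0.008],0.005],[[0,0,0],[0,-0.005,-0.007],0.005],[[0,0,0],[0,-0.006,-0.007],0.005],[[0,0,0],[0,-0.006,-0.006],0.005],[[0,0,0],[0,-0.007,-0.006],0.005],[[0,0,0],[0,-0.007,-0.005],0.005]]'
python3 -c "
from h import *
s=ctrl.sense();print(s['tool_pos'],s['force'],s['finger_gap'])
b=s['tool_pos']+np.array([0,0,.014]);print('ang',np.degrees(np.arctan2(b[2]-.055,b[1]-.009)),np.hypot(b[2]-.055,b[1]-.009))"
```

```text
time_s: 17.65
tool_pos: [0.5506, 0.0556, 0.1315]
eef_rot: [0.119, -3.139, 0.006]
force: [0.2, -1.6, -4.9]
finger_gap: 0.0117
[0.55064212 0.05557855 0.13149329] [ 0.15772508 -1.55582377 -4.93484757] 0.01166214791555692
ang 62.76428826787452 0.10177719013537961
```

```bash
python3 -m inch '[[[0,0,0],[0,-0.009,-0.004],0.005],[[0,0,0],[0,-0.009,-0.003],0.005],[[0,0,0],[0,-0.009,-0.002],0.005],[[0,0,0],[0,-0.009,-0.001],0.005],[[0,0,0],[0,-0.006,0],0.005],[[0,0,0],[0,0,0],0.005]]'
python3 -c "
from h import *
s=ctrl.sense();print(s['tool_pos'],s['force'],s['finger_gap'])
b=s['tool_pos']+np.array([0,0,.014]);print('ang',np.degrees(np.arctan2(b[2]-.055,b[1]-.009)),np.hypot(b[2]-.055,b[1]-.009))
snap('scene','s14.png')"
```

```text
time_s: 18.25
tool_pos: [0.5533, 0.0131, 0.1461]
eef_rot: [-0.116, 3.139, 0.007]
force: [0.3, 0.3, -7.9]
finger_gap: 0.0114
[0.55332491 0.01308448 0.1461215 ] [ 0.31603222  0.29395687 -7.9442173 ] 0.011360174612965164
ang 87.77490303902768 0.10520081972248695
```

View pics/s14.png

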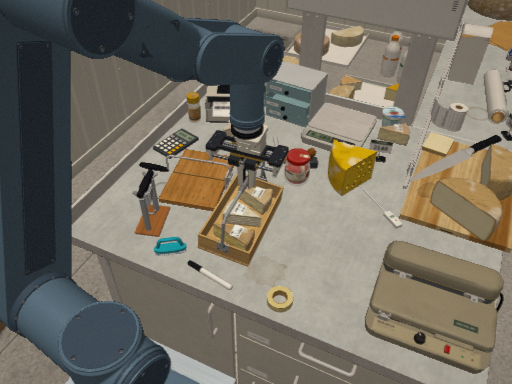

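```bash
python3 -m inch '[[[0,0,0],[0,-0.003,0.006],0.005],[[0,0,0],[0,0,0.002],0.005]]'
python3 -c "
from h import *
s=ctrl.sense();print(s['tool_pos'],s['force'],s['finger_gap'])"
```

```text
time_s: 18.5
tool_pos: [0.5536, 0.0124, 0.139]
eef_rot: [-0.116, 3.138, 0.014]
force: [-5.3, 6.7, 9.2]
finger_gap: 0.0113
[0.5535734  0.01235892 0.13900765] [-5.28986052  6.66851508  9.21920564] 0.011316748572464511
```

```bash
python3 -m inch '[[[0,0,0],[0,0,-0.002],0.03],[[0,0,0],[0,0,0],0.05],[[0,0,0],[0,0,0],0.06],[[0,0,0],[0,0,0],0.06],[[0,0,0],[0,0,-0.02],0.06],[[0,0,0],[0,0,-0.04],0.06],[[0,0,0],[0,0,-0.04],0.06]]'
python3 - <<'E'
from h import *
s=ctrl.sense();print(s['tool_pos'],s['force'],s['finger_gap'])
snap('wrist','w15.png')
s=snap('scene','s15.png')
cv2.imwrite('pics/s15c.png',cv2.resize(s['frame'][130:320,120:390],None,fx=2.9,fy=2.9,interpolation=cv2.INTER_CUBIC))
P=pts(s)
m=(P[...,2]>.14)&(P[...,2]<.17)&(P[...,0]>.43)&(P[...,0]<.68)&(P[...,1]>-.03)&(P[...,1]<.06)
q=P[m];print(m.sum(),q.mean(0),q.min(0),q.max(0))
E
```

```text
time_s: 19.2
tool_pos: [0.5515, 0.0106, 0.2375]
eef_rot: [0.116, -3.132, -0.014]
force: [0.4, 0.1, 1.1]
finger_gap: 0.0591
[0.55149913 0.01058593 0.23752846] [0.44149714 0.10372128 1.06387646] 0.05914870728331532
262 [0.53630161 0.01444145 0.15928644] [0.43111499 0.00303561 0.15186425] [0.65927027 0.02838431 0.16572381]
```

View pics/w15.png

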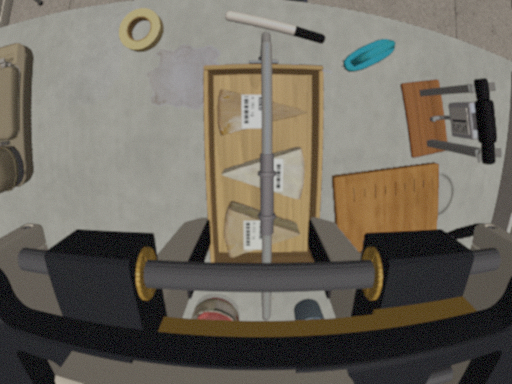

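View pics/s15c.png

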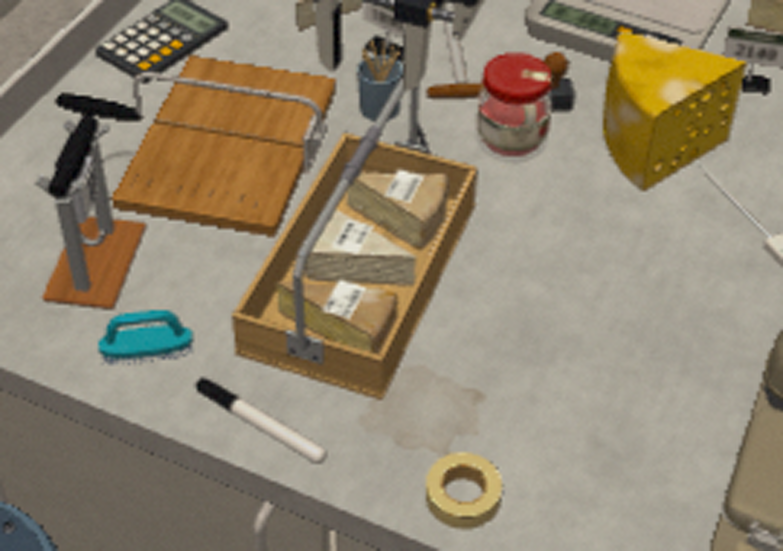

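```bash
python3 - <<'E'
from h import *
plan([0.4525,0.254,0.20],107)
E
```

```text
[0.1, 0.1, -2.1] [0.014, 0.042, 0.007]
   [0.1, 0.1, -2.1] [0.013, 0.042, 0.007]
   [0.1, 0.1, -2.1] [0.011, 0.043, 0.007]
   [0.1, 0.1, -2.1] [0.009, 0.043, 0.007]
   [0.1, 0.1, -2.1] [0.008, 0.043, 0.007]
   [0.1, 0.1, -2.1] [0.006, 0.044, 0.007]
n 6 dist 0.268 yaw now 94.3
```

```bash
python3 -m inch '[[[0.1,0.1,-2.1],[0.014,0.042,0],0.06],[[0.1,0.1,-2.1],[0.013,0.042,0.007],0.06],[[0.1,0.1,-2.1],[0.011,0.043,0.007],0.06],[[0.1,0.1,-2.1],[0.009,0.043,0.007],0.06],[[0.1,0.1,-2.1],[0.008,0.043,0.007],0.06],[[0.1,0.1,-2.1],[0.006,0.036,0.007],0.06],[[0,0,0],[0,0,0],0.06]]'
python3 - <<'E'
from h import *
snap('wrist','w16.png')
print(ctrl.sense()['tool_pos'])
plan([0.4525,0.254,0.16],107)
t=snap('top','t16.png');f=t['frame'];P=pts(t)
m=(P[...,2]>.135)&(P[...,2]<.17)&(P[...,0]>.40)&(P[...,0]<.70)&(P[...,1]>-.03)&(P[...,1]<.06)
q=P[m];print(m.sum(),q.mean(0),q.min(0),q.max(0),np.polyfit(q[:,0],q[:,1],1))
m=(P[...,2]>.045)&(P[...,2]<.060)&(P[...,0]>.40)&(P[...,0]<.71)&(P[...,1]>-.08)&(P[...,1]<.12)
q=P[m];print(rect(q[:,:2]))
cv2.imwrite('pics/t16c.png',cv2.resize(f[130:290,110:400],None,fx=2.75,fy=2.75,interpolation=cv2.INTER_CUBIC))
E
```

```text
time_s: 20.0
tool_pos: [0.4551, 0.2492, 0.204]
eef_rot: [-0.462, 3.105, -0.017]
force: [-0.9, -0.2, 0.0]
finger_gap: 0.0598
[0.45618962 0.24770183 0.20440226]
   [-0.7, 0.1, -0.2] [0.002, 0.008, 0.044]
n 1 dist 0.045 yaw now 106.8
408 [0.5450946  0.01797893 0.15836177] [0.40654564 0.00543147 0.13806699] [0.69149971 0.03198291 0.16656871] [ 0.07792163 -0.02449573]
((553.7070922851562, 19.27422332763672), (285.28619384765625, 161.68287658691406), 9.294819831848145)
```

View pics/w16.png

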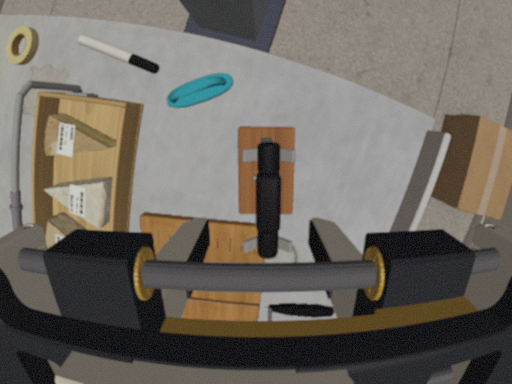

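View pics/t16c.png

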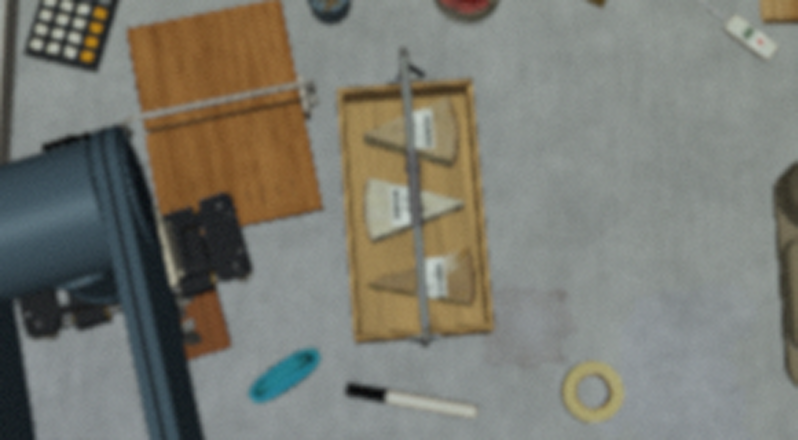

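```bash
python3 -m inch '[[[-0.7,0,0],[0.002,0.008,0.025],0.06],[[0,0,0],[0,0,0.018],0.06],[[0,0,0],[0,0,0],0.06]]'
python3 - <<'E'
from h import *
snap('wrist','w17.png')
print(ctrl.sense()['tool_pos'])
plan([0.4525,0.254,0.121],107)
E
```

```text
time_s: 20.4
tool_pos: [0.4569, 0.2503, 0.1617]
eef_rot: [-0.449, 3.102, -0.002]
force: [-0.4, 0.2, 0.2]
finger_gap: 0.0601
[0.45753554 0.2504023  0.16279671]
   [-0.1, 0.5, -0.5] [0.004, 0.005, 0.042]
n 1 dist 0.042 yaw now 106.5
```

View pics/w17.png

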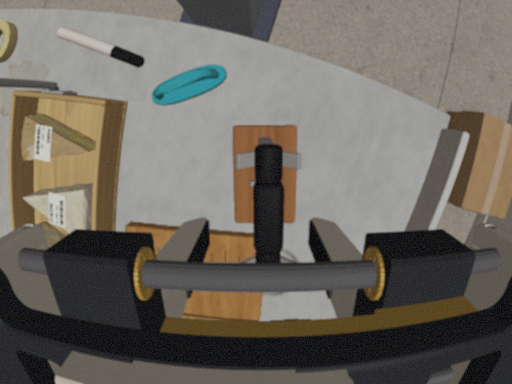

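```bash
python3 -m inch '[[[0,0.5,-0.5],[0.004,0.004,0.02],0.06],[[0,0,0],[0.001,0.001,0.018],0.06],[[0,0,0],[0,0,0.003],0.06]]'
python3 - <<'E'
from h import *
print(ctrl.sense()['tool_pos'])
plan([0.4525,0.254,0.121],107)
E
```

```text
time_s: 20.75
tool_pos: [0.4565, 0.2515, 0.1248]
eef_rot: [-0.455, 3.101, -0.004]
force: [-0.4, -0.6, -0.2]
finger_gap: 0.06
[0.45650171 0.25152438 0.12484883]
   [-0.2, 0.4, -0.3] [0.003, 0.004, 0.004]
n 1 dist 0.006 yaw now 106.7
```

```bash
python3 -m inch '[[[0,0,0],[0.004,0.004,0.003],0.06],[[0,0,0],[0.001,0,0.001],0.04],[[0,0,0],[0,0,0],0.03],[[0,0,0],[0,0,0],0.02],[[0,0,0],[0,0,0],0.01],[[0,0,0],[0,0,0],0.01],[[0,0,0],[0,0,0],0.01]]' 10
python3 -c "
from h import *
s=ctrl.sense();print(s['tool_pos'],s['force'],s['finger_gap'],yaw_now())"
```

```text
time_s: 21.45
tool_pos: [0.4534, 0.255, 0.1255]
eef_rot: [-0.45, 3.094, 0.002]
force: [-2.3, 4.9, 0.3]
finger_gap: 0.0204
[0.45339851 0.2550423  0.12551864] [-2.27461621  4.92417197  0.28943428] 0.020420359902852975 106.53875256789118
```

```bash
python3 -m inch '[[[0,0,0],[0,0,0],0.01],[[0,0,0],[0,0,0],0.01],[[0,0,0],[0,0,-0.02],0.01],[[0,0,0],[0,0,-0.03],0.01],[[0,0,0],[0,0,-0.04],0.01],[[0,0,0],[0,0,-0.04],0.01],[[0,0,0],[0,0,-0.025],0.01]]' 45
python3 - <<'E'
from h import *
s=ctrl.sense();print(s['tool_pos'],s['force'],s['finger_gap'],yaw_now())
s=snap('scene','s18.png')
cv2.imwrite('pics/s18c.png',cv2.resize(s['frame'][60:250,100:340],None,fx=3,fy=3,interpolation=cv2.INTER_CUBIC))
E
```

```text
time_s: 22.15
tool_pos: [0.4476, 0.2525, 0.2792]
eef_rot: [0.452, -3.109, 0.006]
force: [-0.3, -0.3, -2.1]
finger_gap: 0.0195
[0.44764491 0.25245577 0.27921435] [-0.29069829 -0.33814518 -2.06963232] 0.019526370868681316 106.54744793711016
```

View pics/s18c.png

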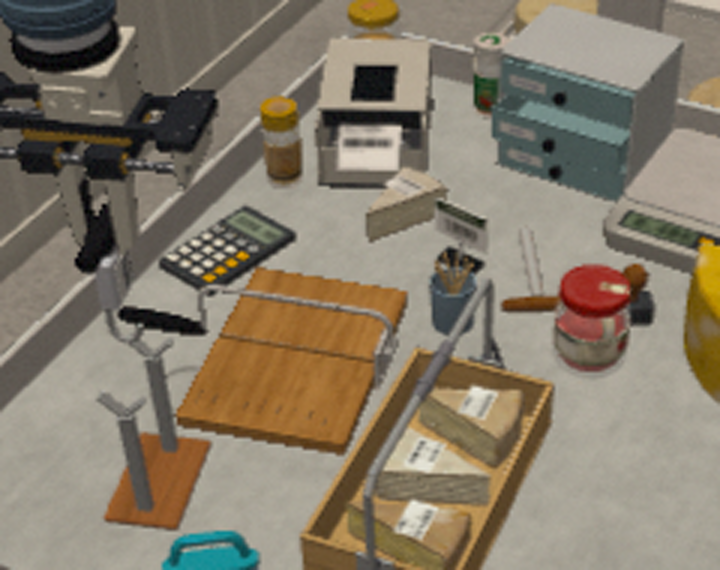

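```bash
python3 - <<'E'
from h import *
plan([0.545,0.075,0.25],94.5,step=0.035)
E
```

```text
[-0.0, 0.1, 2.0] [-0.007, -0.033, 0.006]
   [-0.0, 0.1, 2.0] [-0.008, -0.033, 0.006]
   [-0.0, 0.1, 2.0] [-0.009, -0.032, 0.006]
   [-0.0, 0.1, 2.0] [-0.01, -0.032, 0.006]
   [-0.0, 0.1, 2.0] [-0.011, -0.032, 0.006]
   [-0.0, 0.1, 2.0] [-0.012, -0.031, 0.006]
n 6 dist 0.205 yaw now 106.5
```

```bash
python3 -m inch '[[[0,0,2],[-0.007,-0.033,0.003],0.01],[[0,0,2],[-0.008,-0.033,0.006],0.01],[[0,0,2],[-0.009,-0.032,0.006],0.01],[[0,0,2],[-0.010,-0.032,0.006],0.01],[[0,0,2],[-0.011,-0.030,0.006],0.01],[[0,0,2],[-0.012,-0.020,0.006],0.01],[[0,0,0],[-0.002,-0.008,0.002],0.01],[[0,0,0],[0,0,0],0.01]]'
python3 - <<'E'
from h import *
s=ctrl.sense();print(s['tool_pos'],s['finger_gap'],yaw_now())
s=snap('wrist','w19.png')
plan([0.545,0.072,0.2185],94.5,step=0.035)
E
```

```text
time_s: 23.0
tool_pos: [0.5472, 0.0732, 0.2448]
eef_rot: [-0.117, 3.134, -0.004]
force: [0.5, 1.6, -2.1]
finger_gap: 0.0199
[0.54722423 0.07321632 0.24475533] 0.019926409994970813 94.26343862022199
   [-0.1, 0.3, -0.2] [0.002, -0.002, 0.026]
n 1 dist 0.027 yaw now 94.3
```

View pics/w19.png

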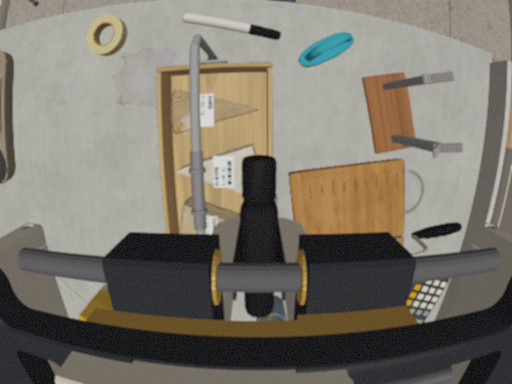

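```bash
python3 -m inch '[[[0,0.3,0],[0,-0.002,0.013],0.01],[[0,0,0],[0,0,0.012],0.01],[[0,0,0],[0,0,0.002],0.01]]'
python3 - <<'E'
from h import *
s=ctrl.sense();print(s['tool_pos'],s['finger_gap'],yaw_now(),s['force'])
t=snap('top','t20.png');P=pts(t);f=t['frame']
m=(P[...,2]>.140)&(P[...,2]<.17)&(P[...,0]>.40)&(P[...,0]<.70)&(P[...,1]>-.03)&(P[...,1]<.04)
q=P[m];print(m.sum(),q.min(0),q.max(0),np.polyfit(q[:,0],q[:,1],1))
for v in range(180,232,2):
    k=m[v];
    if k.any(): print(v,k.sum(),P[v][k].mean(0).round(4),f[v][k].mean().round())
s=snap('scene','s20.png')
cv2.imwrite('pics/s20c.png',cv2.resize(s['frame'][100:260,140:340],None,fx=3.7,fy=3.7,interpolation=cv2.INTER_CUBIC))
plan([0.545,0.072,0.2185],94.5,step=0.035)
E
```

```text
time_s: 23.35
tool_pos: [0.5458, 0.0745, 0.2164]
eef_rot: [-0.124, 3.139, -0.003]
force: [-0.1, 0.5, -1.0]
finger_gap: 0.0196
[0.54581983 0.07449142 0.2163749 ] 0.019605933857514565 94.53573677404904 [-0.09677333  0.46101233 -1.0065548 ]
207 [0.40621773 0.00545583 0.14011598] [0.58516933 0.02109828 0.16565441] [ 0.06118168 -0.01686084]
186 1 [0.5822 0.0159 0.1594] 65.0
188 1 [0.5767 0.0159 0.1604] 68.0
190 1 [0.5714 0.0159 0.1601] 50.0
194 1 [0.561  0.0133 0.1591] 57.0
200 3 [0.5448 0.0159 0.1607] 85.0
202 3 [0.539  0.0159 0.1633] 91.0
204 3 [0.5349 0.0159 0.157 ] 91.0
206 4 [0.5293 0.0146 0.1585] 89.0
208 5 [0.5239 0.0159 0.1594] 90.0
210 5 [0.5187 0.0159 0.1593] 82.0
212 5 [0.5136 0.0159 0.1583] 92.0
214 4 [0.5084 0.0146 0.1584] 112.0
216 3 [0.5033 0.0159 0.1576] 115.0
218 4 [0.4981 0.0146 0.1569] 115.0
220 3 [0.4927 0.0133 0.1583] 116.0
222 3 [0.4874 0.0133 0.1592] 115.0
224 3 [0.4823 0.0133 0.1584] 120.0
226 4 [0.477  0.012  0.1593] 125.0
228 4 [0.472  0.012  0.1579] 122.0
230 4 [0.4669 0.012  0.1572] 120.0
   [-0.1, 0.1, 0.0] [0.002, -0.002, -0.001]
n 1 dist 0.003 yaw now 94.5
```

View pics/s20c.png

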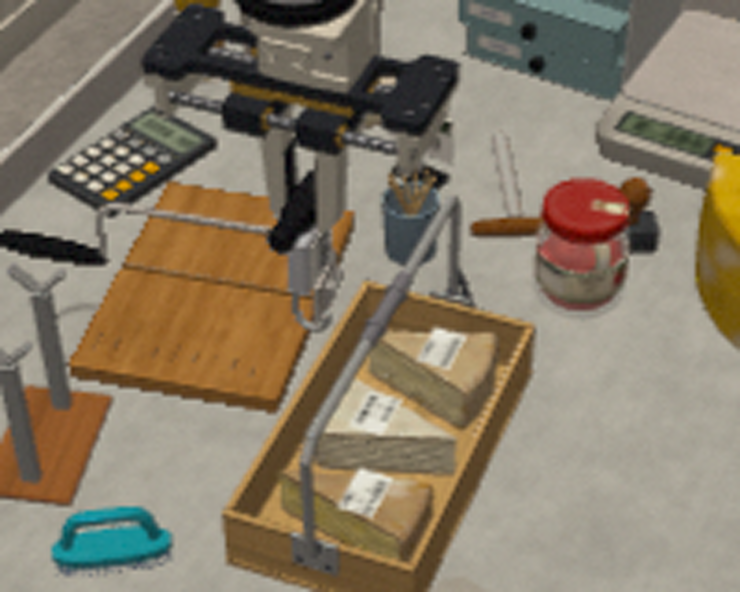

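```bash
python3 -m inch '[[[0,0,0],[0,-0.012,-0.001],0.01],[[0,0,0],[0.001,-0.012,0],0.01],[[0,0,0],[0.001,-0.010,0],0.01],[[0,0,0],[0,-0.005,0],0.01]]'
python3 - <<'E'
from h import *
s=ctrl.sense();print(s['tool_pos'],s['finger_gap'],yaw_now(),s['force'])
plan([0.547,0.0175,0.2175],94.5,step=0.035)
E
```

```text
time_s: 23.85
tool_pos: [0.5481, 0.033, 0.2201]
eef_rot: [-0.128, 3.135, -0.004]
force: [-0.2, 0.1, -1.5]
finger_gap: 0.0198
[0.54807259 0.03301074 0.22005979] 0.01979464610421666 94.67691273909088 [-0.2175564   0.12981917 -1.51169553]
   [-0.2, 0.2, 0.2] [0.002, -0.015, 0.003]
n 1 dist 0.016 yaw now 94.7
```

```bash
python3 -m inch '[[[0,0,0],[0.001,-0.006,0.002],0.01],[[0,0,0],[0,-0.006,0.001],0.01],[[0,0,0],[0,-0.002,0],0.01]]'
python3 - <<'E'
from h import *
s=ctrl.sense();print(s['tool_pos'],s['finger_gap'],yaw_now(),s['force'])
plan([0.547,0.0175,0.2175],94.5,step=0.035)
s=snap('scene','s21.png')
cv2.imwrite('pics/s21c.png',cv2.resize(s['frame'][130:230,190:290],None,fx=6,fy=6,interpolation=cv2.INTER_CUBIC))
E
```

```text
time_s: 24.15
tool_pos: [0.5485, 0.018, 0.218]
eef_rot: [-0.124, 3.134, 0.001]
force: [-1.5, 6.9, 4.8]
finger_gap: 0.0194
[0.54850279 0.01796643 0.21799727] 0.0194102210214152 94.53731955537238 [-1.50458636  6.90621945  4.84296199]
   [0.0, 0.3, 0.0] [0.002, -0.0, 0.0]
n 1 dist 0.002 yaw now 94.5
```

View pics/s21c.png

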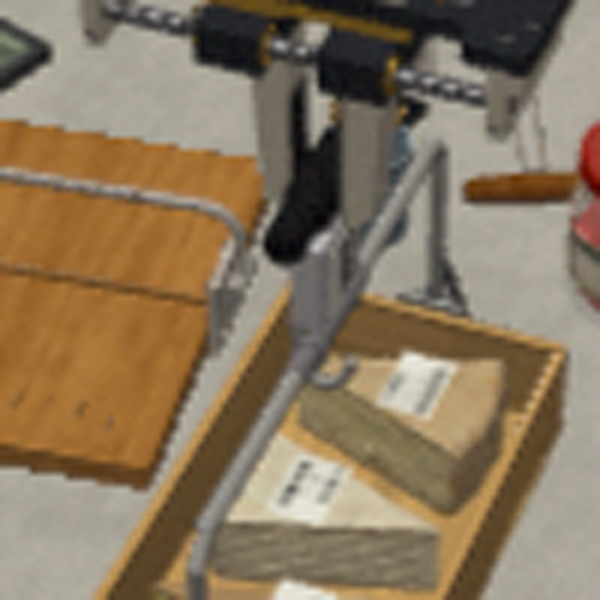

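```bash
python3 -m inch '[[[0,0,0],[0.001,0.003,-0.003],0.01],[[0,0,0],[0,0,-0.006],0.01],[[0,0,0],[0,0,-0.006],0.01],[[0,0,0],[0,0,-0.006],0.01]]'
python3 - <<'E'
from h import *
s=ctrl.sense();print(s['tool_pos'],s['finger_gap'],yaw_now(),s['force'])
E
```

```text
time_s: 24.6
tool_pos: [0.5467, 0.0205, 0.2398]
eef_rot: [-0.125, 3.135, -0.001]
force: [-0.1, -0.3, -1.9]
finger_gap: 0.0195
[0.5466745  0.02050749 0.23981342] 0.01946349385191113 94.55593584500572 [-0.09475044 -0.32190827 -1.91874315]
```

```bash
python3 -m inch '[[[0,0,0],[0,-0.001,-0.005],0.01],[[0,0,0],[0,0,-0.004],0.01],[[0,0,0],[0,0,-0.002],0.01]]'
python3 - <<'E'
from h import *
s=ctrl.sense();print(s['tool_pos'],s['finger_gap'],yaw_now(),s['force'])
s=snap('scene','s22.png')
cv2.imwrite('pics/s22c.png',cv2.resize(s['frame'][130:230,190:290],None,fx=6,fy=6,interpolation=cv2.INTER_CUBIC))
E
```

```text
time_s: 24.9
tool_pos: [0.5468, 0.0185, 0.2519]
eef_rot: [-0.125, 3.135, -0.004]
force: [0.7, -1.1, -5.4]
finger_gap: 0.0197
[0.54680102 0.01852598 0.25191499] 0.019651646342523907 94.55910014193465 [ 0.70204404 -1.09882119 -5.4487463 ]
```

View pics/s22c.png

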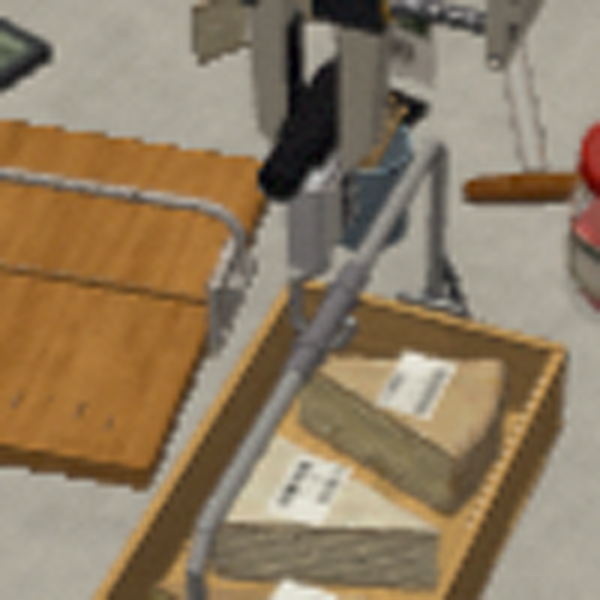

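```bash
python3 -m inch '[[[0,0,0],[0,0,-0.004],0.01],[[0,0,0],[0,0,-0.004],0.01],[[0,0,0],[0,0,-0.004],0.01],[[0,0,0],[0,0,-0.004],0.01],[[0,0,0],[0,0,-0.004],0.01],[[0,0,0],[0,0,-0.004],0.01]]'
python3 - <<'E'
from h import *
s=ctrl.sense();print(s['tool_pos'],s['finger_gap'],yaw_now(),s['force'],s['torque'])
s=snap('scene','s23.png')
cv2.imwrite('pics/s23c.png',cv2.resize(s['frame'][100:290,150:350],None,fx=3.1,fy=3.1,interpolation=cv2.INTER_CUBIC))
E
```

```text
time_s: 25.55
tool_pos: [0.5442, 0.0196, 0.2732]
eef_rot: [0.125, -3.134, -0.002]
force: [0.4, 0.2, -9.4]
finger_gap: 0.0195
[0.54422753 0.01964894 0.27320077] 0.01945327444379751 94.5646204953943 [ 0.35755547  0.15887949 -9.37172258] [ 0.02235952 -0.02347532  0.05789573]
```

View pics/s23c.png

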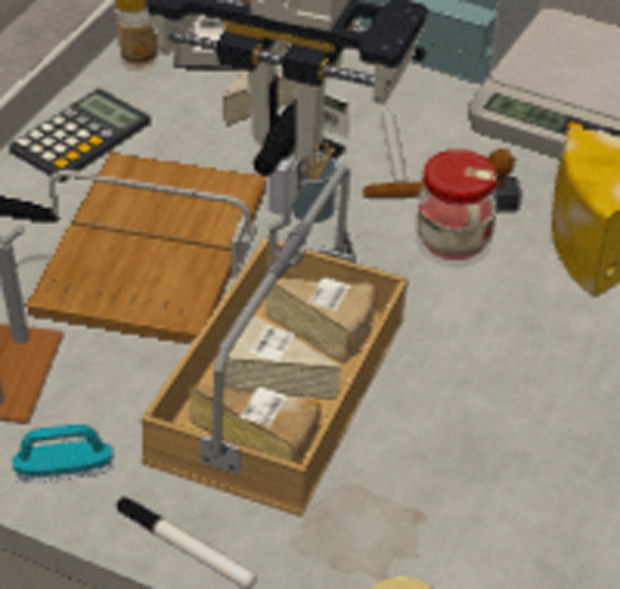

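```bash
python3 -m inch '[[[0,0,0],[-0.001,0,-0.004],0.01],[[0,0,0],[0,0,-0.004],0.01],[[0,0,0],[0,0,-0.004],0.01],[[0,0,0],[0,0,-0.004],0.01],[[0,0,0],[0,0,-0.004],0.01],[[0,0,0],[0,0,-0.004],0.01],[[0,0,0],[0,0,-0.003],0.01],[[0,0,0],[0,0,-0.001],0.01]]'
python3 - <<'E'
from h import *
s=ctrl.sense();print(s['tool_pos'],s['finger_gap'],yaw_now(),s['force'],s['torque'])
s=snap('scene','s24.png')
cv2.imwrite('pics/s24c.png',cv2.resize(s['frame'][100:290,150:350],None,fx=3.1,fy=3.1,interpolation=cv2.INTER_CUBIC))
t=snap('top','t24.png');P=pts(t)
m=(P[...,2]>.055)&(P[...,2]<.11)&(P[...,0]>.40)&(P[...,0]<.70)&(P[...,1]>-.08)&(P[...,1]<.11)
q=P[m];A=np.c_[q[:,:2],np.ones(len(q))]
r=dict(np.load('/tmp/scene.npz'));Q=pts(r)
for (x0,x1,y0,y1) in ((.38,.46,-.09,.0),(.38,.46,.05,.12),(.62,.72,-.09,-.02),(.62,.72,.07,.12)):
    k=(Q[...,0]>x0)&(Q[...,0]<x1)&(Q[...,1]>y0)&(Q[...,1]<y1)&(Q[...,2]>.05)&(Q[...,2]<.12)
    print(k.sum(),np.percentile(Q[k][:,2],[50,90]) if k.any() else '')
E
```

```text
time_s: 26.4
tool_pos: [0.5456, 0.0198, 0.3045]
eef_rot: [0.125, -3.134, -0.001]
force: [-0.0, -0.5, -8.6]
finger_gap: 0.0197
[0.54555581 0.01976079 0.30450394] 0.01966981382843174 94.57171698705959 [-6.18114030e-03 -4.75873525e-01 -8.58621427e+00] [-0.01885919 -0.01827615  0.02169465]
699 [0.0899971  0.10665955]
374 [0.08826786 0.11022148]
129 [0.07718797 0.08873062]
85 [0.07810325 0.09230264]
```

View pics/s24c.png

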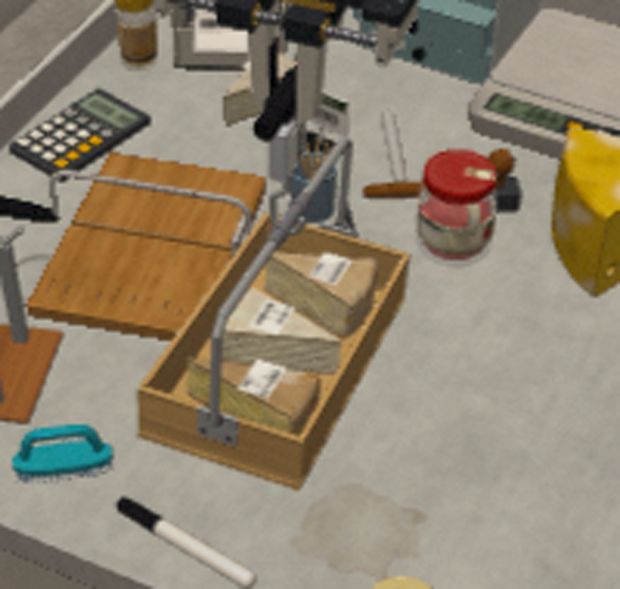

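```bash
for i in 1; do python3 -m inch '[[[0,0,0],[0,0,0],0.01],[[0,0,0],[0,0,0],0.01],[[0,0,0],[0,0,0],0.01],[[0,0,0],[0,0,0],0.01],[[0,0,0],[0,0,0],0.01],[[0,0,0],[0,0,0],0.01],[[0,0,0],[0,0,0],0.01],[[0,0,0],[0,0,0],0.01]]'; done
```

```text
time_s: 27.3
tool_pos: [0.545, 0.0199, 0.3032]
eef_rot: [0.125, -3.132, -0.002]
force: [0.4, 0.2, -10.1]
finger_gap: 0.0193
```

```bash
python3 -m inch '[[[0,0,0],[0,0,0],0.01],[[0,0,0],[0,0,0],0.01],[[0,0,0],[0,0,0],0.01],[[0,0,0],[0,0,0],0.01],[[0,0,0],[0,0,0],0.01],[[0,0,0],[0,0,0],0.01],[[0,0,0],[0,0,0],0.01],[[0,0,0],[0,0,0],0.01]]'
```

```text
time_s: 28.1
tool_pos: [0.545, 0.0198, 0.3032]
eef_rot: [0.125, -3.132, -0.002]
force: [-0.1, 0.4, -9.7]
finger_gap: 0.0196
```

```bash
python3 -m inch '[[[0,0,0],[0,0,0],0.01],[[0,0,0],[0,0,0],0.01],[[0,0,0],[0,0,0],0.01],[[0,0,0],[0,0,0],0.01],[[0,0,0],[0,0,0],0.01],[[0,0,0],[0,0,0],0.01],[[0,0,0],[0,0,0],0.01],[[0,0,0],[0,0,0],0.01]]'
python3 - <<'E'
from h import *
s=snap('scene','s25.png')
cv2.imwrite('pics/s25c.png',cv2.resize(s['frame'][100:290,150:350],None,fx=3.1,fy=3.1,interpolation=cv2.INTER_CUBIC))
E
```

```text
time_s: 28.9
tool_pos: [0.545, 0.0199, 0.3032]
eef_rot: [0.125, -3.132, -0.002]
force: [0.7, -0.3, -10.0]
finger_gap: 0.0197
```

View pics/s25c.png

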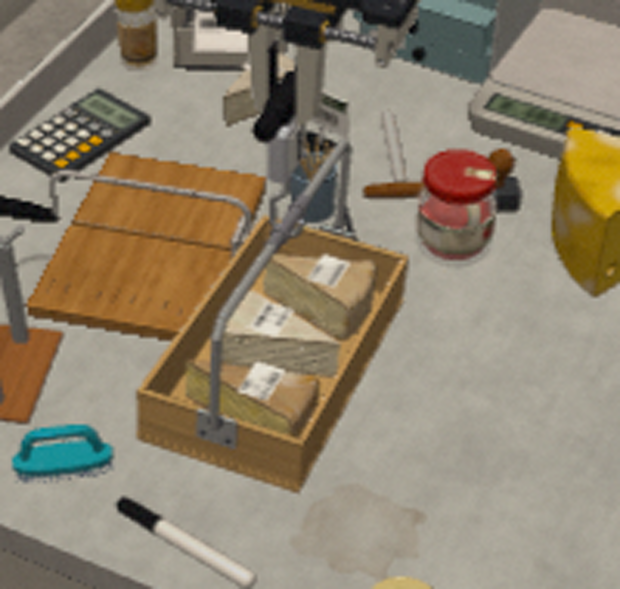

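```bash
python3 -m inch '[[[0,0,0],[-0.001,-0.001,0.002],0.01],[[0,0,0],[-0.001,-0.001,0.003],0.01],[[0,0,0],[-0.001,-0.001,0.003],0.01],[[0,0,0],[-0.001,-0.001,0.003],0.01],[[0,0,0],[-0.001,-0.002,0.003],0.01],[[0,0,0],[0,-0.001,0.003],0.01],[[0,0,0],[0,0,0.003],0.01],[[0,0,0],[0,0,0.003],0.01]]'
python3 - <<'E'
from h import *
s=ctrl.sense();print(s['tool_pos'],s['force'])
E
```

```text
time_s: 29.75
tool_pos: [0.5511, 0.0124, 0.278]
eef_rot: [0.125, -3.132, -0.002]
force: [0.3, 0.3, -9.6]
finger_gap: 0.0193
[0.55107844 0.01244926 0.27799917] [ 0.27669999  0.27959625 -9.61974267]
```

```bash
python3 -m inch '[[[0,0,0],[0,0,0.002],0.01],[[0,0,0],[0,0,0.003],0.01],[[0,0,0],[0,0,0.003],0.01],[[0,0,0],[0,0,0.003],0.01],[[0,0,0],[0,0,0.003],0.01],[[0,0,0],[0,0,0.003],0.01],[[0,0,0],[0,0,0.003],0.01],[[0,0,0],[0,0,0.003],0.01]]'
python3 - <<'E'
from h import *
s=ctrl.sense();print(s['tool_pos'],s['force'])
s=snap('scene','s26.png')
cv2.imwrite('pics/s26c.png',cv2.resize(s['frame'][100:290,150:350],None,fx=3.1,fy=3.1,interpolation=cv2.INTER_CUBIC))
E
```

```text
time_s: 30.55
tool_pos: [0.5506, 0.0128, 0.2538]
eef_rot: [0.125, -3.133, -0.002]
force: [-0.4, -0.2, -6.5]
finger_gap: 0.02
[0.55060399 0.01283038 0.2538042 ] [-0.42594357 -0.22104541 -6.48399143]
```

View pics/s26c.png

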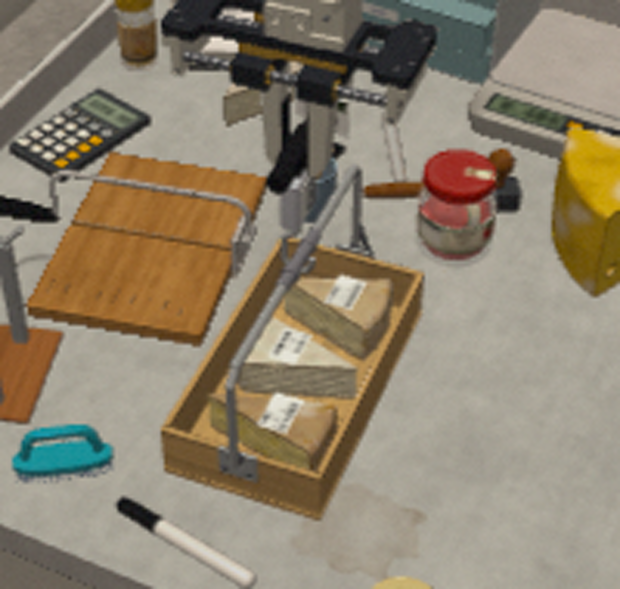

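```bash
python3 -m inch '[[[0,0,0],[0,0,0.005],0.01],[[0,0,0],[0,0,0.006],0.01],[[0,0,0],[0,0,0.006],0.01],[[0,0,0],[0,0,0.006],0.01],[[0,0,0],[0,0,0.006],0.01],[[0,0,0],[0,0,0.003],0.01]]'
python3 - <<'E'
from h import *
s=ctrl.sense();print(s['tool_pos'],s['force'])
s=snap('scene','s27.png')
cv2.imwrite('pics/s27c.png',cv2.resize(s['frame'][120:220,200:300],None,fx=6,fy=6,interpolation=cv2.INTER_CUBIC))
E
```

```text
time_s: 31.2
tool_pos: [0.5536, 0.0122, 0.223]
eef_rot: [-0.125, 3.136, -0.001]
force: [-0.1, 0.1, -2.1]
finger_gap: 0.0196
[0.55362532 0.01223547 0.22300482] [-0.09230232  0.10529902 -2.10392804]
```

View pics/s27c.png

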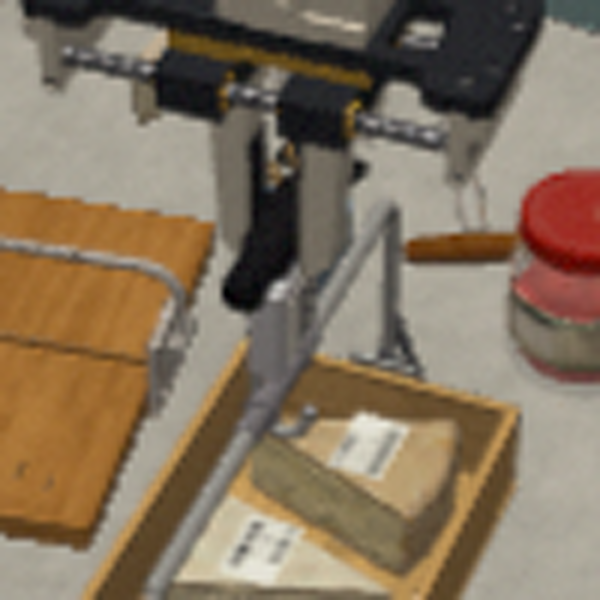

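```bash
python3 -m inch '[[[0,0,0],[0,0.001,0.005],0.01],[[0,0,0],[0,0.003,0],0.01],[[0,0,0],[0,0.007,0.001],0.01]]'
python3 - <<'E'
from h import *
s=ctrl.sense();print(s['tool_pos'],s['force'])
E
```

```text
time_s: 31.55
tool_pos: [0.5533, 0.0235, 0.217]
eef_rot: [-0.123, 3.134, -0.001]
force: [0.1, 1.2, -0.7]
finger_gap: 0.0196
[0.55333213 0.02347495 0.21700982] [ 0.06748993  1.18868719 -0.71021973]
```

```bash
python3 -m inch '[[[0,0,0],[0,0.008,0],0.01],[[0,0,0],[0,0.010,0],0.01],[[0,0,0],[0,0.012,0],0.01],[[0,0,0],[0,0.012,-0.001],0.01],[[0,0,0],[0,0.012,-0.002],0.01]]'
python3 - <<'E'
from h import *
s=ctrl.sense();print(s['tool_pos'],s['force'])
s=snap('scene','s28.png')
cv2.imwrite('pics/s28c.png',cv2.resize(s['frame'][100:290,150:350],None,fx=3.1,fy=3.1,interpolation=cv2.INTER_CUBIC))
plan([0.4534,0.255,0.275],106.5,step=0.045)
E
```

```text
time_s: 32.05
tool_pos: [0.5482, 0.0819, 0.2196]
eef_rot: [-0.123, 3.136, -0.001]
force: [1.1, 0.1, -1.1]
finger_gap: 0.0196
[0.54817713 0.08188506 0.21960413] [ 1.06517032  0.11259987 -1.10036808]
   [0.0, 0.1, -2.4] [0.016, 0.036, -0.011]
   [0.0, 0.1, -2.4] [0.015, 0.036, -0.011]
   [0.0, 0.1, -2.4] [0.013, 0.037, -0.011]
   [0.0, 0.1, -2.4] [0.012, 0.037, -0.011]
   [0.0, 0.1, -2.4] [0.01, 0.038, -0.011]
n 5 dist 0.203 yaw now 94.6
```

View pics/s28c.png

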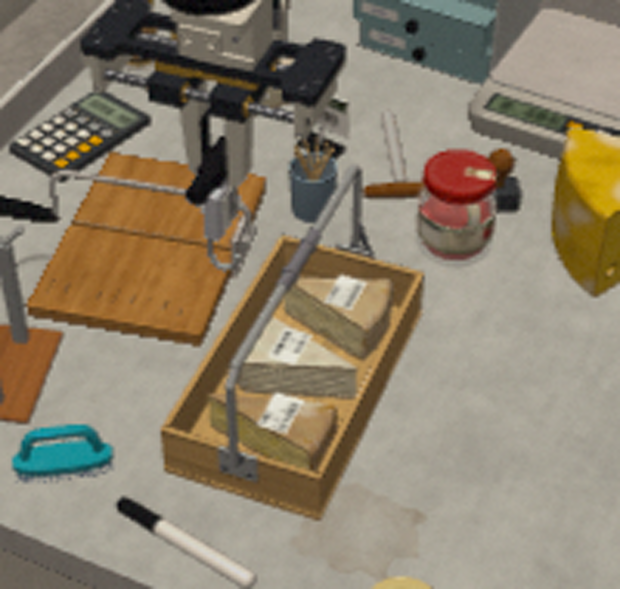

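```bash
python3 -m inch '[[[0,0,-2.4],[0.016,0.030,-0.015],0.01],[[0,0,-2.4],[0.015,0.034,-0.015],0.01],[[0,0,-2.4],[0.013,0.037,-0.012],0.01],[[0,0,-2.4],[0.012,0.037,-0.011],0.01],[[0,0,-2.4],[0.009,0.030,-0.008],0.01],[[0,0,0],[0,0.006,0],0.01],[[0,0,0],[0,0,0],0.01]]'
python3 - <<'E'
from h import *
s=ctrl.sense();print(s['tool_pos'],s['force'],s['finger_gap'])
plan([0.4534,0.255,0.20],106.5,step=0.045)
E
```

```text
time_s: 32.8
tool_pos: [0.4506, 0.2532, 0.2839]
eef_rot: [-0.468, 3.099, 0.001]
force: [0.3, -0.2, -1.6]
finger_gap: 0.0197
[0.450553   0.25319414 0.28394742] [ 0.29694205 -0.23038372 -1.60785892] 0.01971628211228341
   [-0.0, 0.2, 0.3] [-0.001, 0.0, 0.042]
   [-0.0, 0.2, 0.3] [-0.001, 0.0, 0.042]
n 2 dist 0.084 yaw now 107.2
```

```bash
python3 -m inch '[[[0,0.2,0.3],[-0.001,0.001,0.035],0.01],[[0,0.2,0.3],[-0.001,0.001,0.035],0.01],[[0,0,0],[0,0,0.020],0.01],[[0,0,0],[0,0,0.010],0.01],[[0,0,0],[0,0,0],0.01]]'
python3 - <<'E'
from h import *
s=ctrl.sense();print(s['tool_pos'],s['force'],s['finger_gap'])
plan([0.4534,0.255,0.15],106.5,step=0.045)
w=snap('wrist','w29.png')
s=snap('scene','s29.png')
cv2.imwrite('pics/s29c.png',cv2.resize(s['frame'][120:250,100:230],None,fx=4.6,fy=4.6,interpolation=cv2.INTER_CUBIC))
E
```

```text
time_s: 33.3
tool_pos: [0.456, 0.2521, 0.1807]
eef_rot: [-0.444, 3.107, -0.005]
force: [-0.5, 0.1, -1.5]
finger_gap: 0.0195
[0.45596012 0.2521465  0.18067157] [-0.49633581  0.07432836 -1.4727931 ] 0.019489712116261687
   [-0.2, 0.2, -0.2] [0.002, 0.004, 0.031]
n 1 dist 0.031 yaw now 106.3
```

View pics/s29c.png

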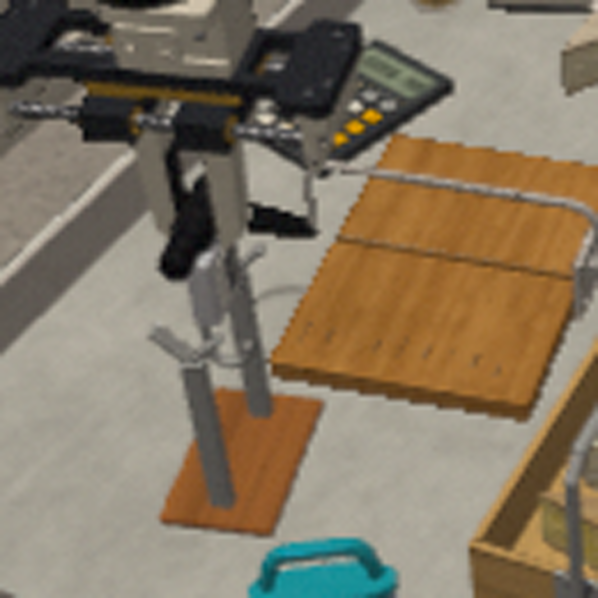

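View pics/w29.png

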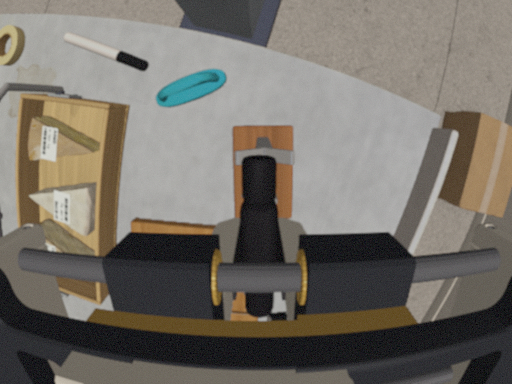

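```bash
python3 -m inch '[[[0,0,0],[0.002,0.003,0.012],0.01],[[0,0,0],[0.001,0.001,0.012],0.01],[[0,0,0],[0,0,0.008],0.01],[[0,0,0],[0,0,0.002],0.01]]'
python3 - <<'E'
from h import *
s=ctrl.sense();print(s['tool_pos'],s['force'],s['finger_gap'])
plan([0.4534,0.255,0.1255],106.5,step=0.045)
E
```

```text
time_s: 33.8
tool_pos: [0.4553, 0.2563, 0.1491]
eef_rot: [-0.442, 3.097, -0.002]
force: [0.0, -0.1, -1.2]
finger_gap: 0.0193
[0.45532274 0.25627762 0.14908783] [ 0.00536832 -0.09285392 -1.18727944] 0.019306869795776897
   [-0.2, 0.7, -0.3] [0.003, -0.001, 0.024]
n 1 dist 0.024 yaw now 106.2
```

```bash
python3 -m inch '[[[0,0.5,-0.3],[0.002,-0.001,0.010],0.01],[[0,0,0],[0,0,0.008],0.01],[[0,0,0],[0,0,0.004],0.01]]'
python3 - <<'E'
from h import *
s=ctrl.sense();print(s['tool_pos'],s['force'],s['finger_gap'])
E
```

```text
time_s: 34.1
tool_pos: [0.454, 0.2549, 0.1257]
eef_rot: [-0.453, 3.104, -0.004]
force: [-2.3, 2.8, 13.7]
finger_gap: 0.0197
[0.45395767 0.25491549 0.12567439] [-2.33973888  2.78507092 13.7298777 ] 0.019667975410336803
```

Seated, with the same height as at pick-up and an upward reaction. I'll release it and rise.

```bash
python3 -m inch '[[[0,0,0],[0,0,-0.001],0.03],[[0,0,0],[0,0,0],0.05],[[0,0,0],[0,0,0],0.06],[[0,0,0],[0,0,0],0.06],[[0,0,0],[0,0,-0.02],0.06],[[0,0,0],[0,0,-0.04],0.06],[[0,0,0],[0,0,-0.04],0.06],[[0,0,0],[0,0,-0.02],0.06]]' 10
python3 - <<'E'
from h import *
s=snap('scene','s30.png')
cv2.imwrite('pics/s30c.png',cv2.resize(s['frame'][100:300,100:360],None,fx=3,fy=3,interpolation=cv2.INTER_CUBIC))
t=snap('top','t30.png');P=pts(t);f=t['frame']
m=(P[...,2]>.135)&(P[...,2]<.17)&(P[...,0]>.40)&(P[...,0]<.70)&(P[...,1]>-.03)&(P[...,1]<.06)
q=P[m];print(m.sum(),q.mean(0),q.min(0),q.max(0),np.polyfit(q[:,0],q[:,1],1))
for v in range(180,232,2):
    k=m[v];
    if k.any(): print(v,k.sum(),P[v][k].mean(0).round(4),f[v][k].mean().round())
cv2.imwrite('pics/t30c.png',cv2.resize(f[130:290,110:400],None,fx=2.75,fy=2.75,interpolation=cv2.INTER_CUBIC))
E
```

```text
time_s: 34.9
tool_pos: [0.4519, 0.2543, 0.2481]
eef_rot: [0.453, -3.107, 0.007]
force: [0.8, 0.3, -0.1]
finger_gap: 0.0597
401 [0.54624985 0.0131124  0.15853934] [4.08739410e-01 2.87006387e-04 1.41143902e-01] [0.69503079 0.0266274  0.16720428] [ 0.06946274 -0.02483161]
180 4 [0.5981 0.0173 0.16  ] 121.0
182 3 [0.5935 0.0159 0.1565] 118.0
184 4 [0.5879 0.0146 0.1575] 101.0
186 5 [0.5823 0.0159 0.1587] 90.0
188 5 [0.5766 0.0159 0.1605] 90.0
190 6 [0.5714 0.0146 0.1601] 90.0
192 4 [0.5663 0.0146 0.1591] 90.0
194 4 [0.5607 0.0146 0.1603] 93.0
196 5 [0.5553 0.0133 0.1609] 93.0
198 5 [0.5502 0.0133 0.1598] 103.0
200 5 [0.5446 0.0133 0.1619] 104.0
202 5 [0.5396 0.0133 0.1601] 106.0
204 5 [0.5344 0.0107 0.16  ] 95.0
206 4 [0.529  0.012  0.1603] 95.0
208 4 [0.5238 0.012  0.1601] 101.0
210 5 [0.5187 0.0107 0.1596] 97.0
212 3 [0.5131 0.0107 0.1616] 108.0
214 3 [0.5079 0.0107 0.1614] 115.0
216 3 [0.5027 0.0107 0.1614] 116.0
218 4 [0.4979 0.0094 0.1587] 114.0
220 4 [0.4929 0.0094 0.1573] 114.0
222 4 [0.4873 0.0095 0.1597] 118.0
224 3 [0.4822 0.0082 0.1593] 122.0
226 3 [0.4769 0.0082 0.1602] 119.0
228 3 [0.472  0.0082 0.1579] 118.0
230 3 [0.467  0.0082 0.1566] 118.0
```

View pics/s30c.png

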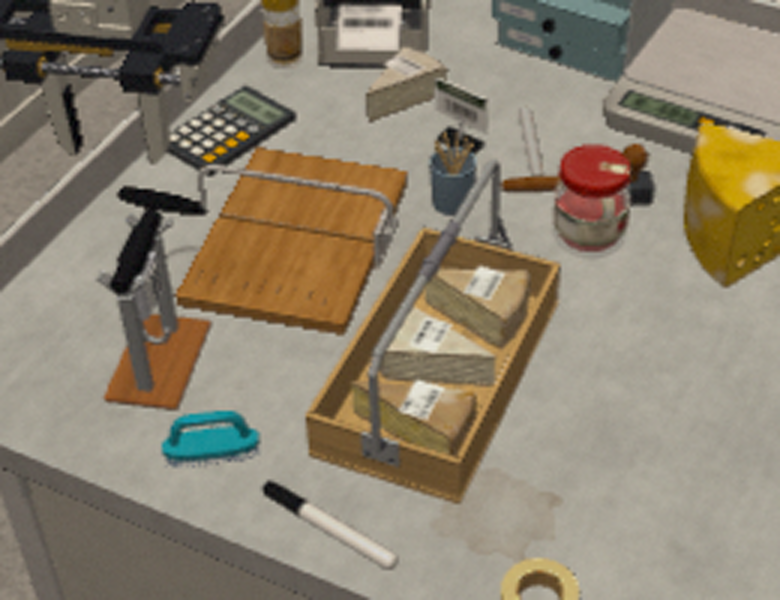

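View pics/t30c.png

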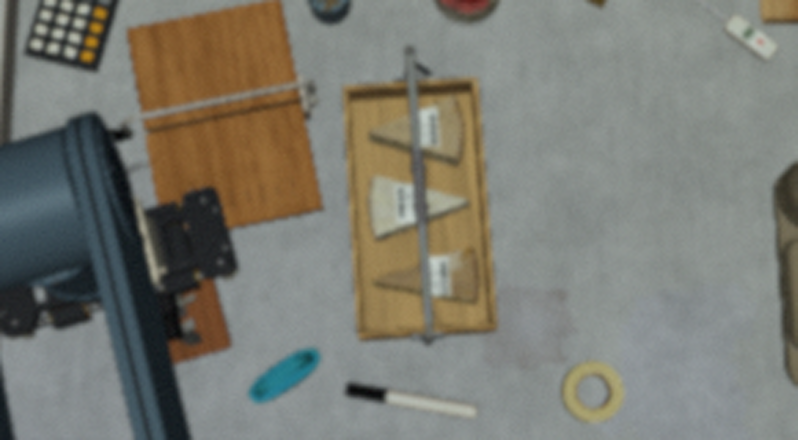

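```bash
python3 - <<'E'
from h import *
plan([0.549,0.0135,0.22],94.0)
E
```

```text
[-0.0, 0.0, 2.1] [-0.004, -0.043, 0.005]
   [-0.0, 0.0, 2.1] [-0.005, -0.043, 0.005]
   [-0.0, 0.0, 2.1] [-0.007, -0.043, 0.005]
   [-0.0, 0.0, 2.1] [-0.009, -0.042, 0.005]
   [-0.0, 0.0, 2.1] [-0.01, -0.042, 0.005]
   [-0.0, 0.0, 2.1] [-0.012, -0.042, 0.005]
n 6 dist 0.261 yaw now 106.6
```

```bash
python3 -m inch '[[[0,0,2.1],[-0.004,-0.043,0],0.06],[[0,0,2.1],[-0.005,-0.043,0.003],0.06],[[0,0,2.1],[-0.007,-0.043,0.005],0.06],[[0,0,2.1],[-0.009,-0.042,0.005],0.06],[[0,0,2.1],[-0.010,-0.042,0.005],0.06],[[0,0,2.1],[-0.012,-0.030,0.005],0.06],[[0,0,0],[0,-0.008,0],0.06],[[0,0,0],[0,0,0],0.06]]'
python3 - <<'E'
from h import *
w=snap('wrist','w31.png')
s=ctrl.sense();print(s['tool_pos'],s['force'],s['finger_gap'])
plan([0.549,0.0135,0.14],94.0)
E
```

```text
time_s: 35.8
tool_pos: [0.5474, 0.0102, 0.217]
eef_rot: [0.103, -3.133, 0.001]
force: [-0.4, 0.7, -0.2]
finger_gap: 0.0601
[0.54722018 0.01086254 0.21690784] [ 0.31784064  0.16267568 -0.45614403] 0.060240455264515734
   [-0.0, -0.2, -0.1] [-0.001, 0.001, 0.038]
   [-0.0, -0.2, -0.1] [-0.001, 0.001, 0.038]
n 2 dist 0.077 yaw now 93.8
```

View pics/w31.png

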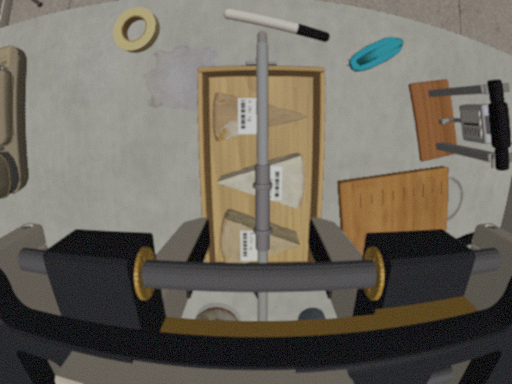

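```bash
python3 -m inch '[[[0,0,0],[-0.001,0.001,0.030],0.06],[[0,0,0],[-0.001,0.001,0.030],0.06],[[0,0,0],[0,0,0.012],0.06],[[0,0,0],[0,0,0.003],0.03],[[0,0,0],[0,0,0],0.005],[[0,0,0],[0,0,0],0.005],[[0,0,0],[0,0,0],0.005],[[0,0,0],[0,0,0],0.005]]' 8
python3 - <<'E'
from h import *
s=ctrl.sense();print(s['tool_pos'],s['force'],s['finger_gap'])
E
```

```text
time_s: 36.65
tool_pos: [0.5488, 0.0202, 0.145]
eef_rot: [-0.12, 3.138, -0.001]
force: [-1.9, -2.2, 0.3]
finger_gap: 0.025
[0.5488005  0.02023969 0.14496959] [-1.89926901 -2.21342766  0.27363746] 0.024980934324939072
```

```bash
python3 -m inch '[[[0,0,0],[0,-0.005,0.006],0.025],[[0,0,0],[0,-0.001,0.002],0.005],[[0,0,0],[0,0,0],0.005],[[0,0,0],[0,0,0],0.005],[[0,0,0],[0,0,0],0.005]]'
python3 - <<'E'
from h import *
s=ctrl.sense();print(s['tool_pos'],s['force'],s['finger_gap'])
E
```

```text
time_s: 37.15
tool_pos: [0.5502, 0.0131, 0.1376]
eef_rot: [-0.118, 3.136, -0.001]
force: [0.1, 1.1, 1.2]
finger_gap: 0.0114
[0.55022712 0.01306188 0.13763247] [0.1467954  1.06408855 1.23800512] 0.011406985015511595
```

```bash
python3 -m inch '[[[0,0,0],[0,0.007,0.001],0.005],[[0,0,0],[0,0.009,0.001],0.005],[[0,0,0],[0,0.008,0.002],0.005],[[0,0,0],[0,0.008,0.003],0.005],[[0,0,0],[0,0.008,0.003],0.005],[[0,0,0],[0,0.007,0.004],0.005]]'
python3 - <<'E'
from h import *
s=ctrl.sense();print(s['tool_pos'],s['force'],s['finger_gap'])
b=s['tool_pos']+np.array([0,0,.0174]);y=b[1]-.0131;print('ang',np.degrees(np.arctan2(b[2]-.055,y)),np.hypot(b[2]-.055,y))
E
```

```text
time_s: 37.75
tool_pos: [0.5468, 0.0625, 0.1245]
eef_rot: [-0.116, 3.134, -0.003]
force: [0.1, 0.4, 1.8]
finger_gap: 0.0113
[0.54681231 0.06253543 0.12447314] [0.1297681  0.44431439 1.76282912] 0.011263679528132666
ang 60.35782628766977 0.09995400544757126
```

Right on the arc; continuing.

```bash
python3 -m inch '[[[0,0,0],[0,0.007,0.005],0.005],[[0,0,0],[0,0.007,0.005],0.005],[[0,0,0],[0,0.006,0.006],0.005],[[0,0,0],[0,0.006,0.006],0.005],[[0,0,0],[0,0.005,0.007],0.005]]'
python3 - <<'E'
from h import *
s=ctrl.sense();print(s['tool_pos'],s['force'],s['finger_gap'])
b=s['tool_pos']+np.array([0,0,.0174]);y=b[1]-.0131;print('ang',np.degrees(np.arctan2(b[2]-.055,y)),np.hypot(b[2]-.055,y))
E
```

```text
time_s: 38.25
tool_pos: [0.5442, 0.0973, 0.0917]
eef_rot: [-0.118, 3.135, -0.001]
force: [1.3, 1.5, -2.8]
finger_gap: 0.0116
[0.54416914 0.09731622 0.09172588] [ 1.30448817  1.52860362 -2.78887231] 0.011601064293459891
ang 32.728912282135205 0.10010985421373164
```

```bash
python3 -m inch '[[[0,0,0],[0,0.002,0.003],0.005],[[0,0,0],[0,0,0.001],0.005],[[0,0,0],[0,0,0],0.03],[[0,0,0],[0,0,0],0.05],[[0,0,0],[0,0,0],0.05],[[0,0,0],[0,0,-0.02],0.05],[[0,0,0],[0,0,-0.04],0.05],[[0,0,0],[0,0,-0.04],0.05]]'
python3 - <<'E'
from h import *
s=ctrl.sense();print(s['tool_pos'],s['force'],s['finger_gap'])
E
python3 -m inch '[[[0,0,0],[0,0,-0.03],0.05],[[0,0,0],[0.03,0.03,-0.03],0.05],[[0,0,0],[0.03,0.04,0],0.05],[[0,0,0],[0.03,0.04,0],0.05],[[0,0,0],[0.03,0.04,0],0.05],[[0,0,0],[0,0.04,0],0.05],[[0,0,0],[0,0.03,0],0.05],[[0,0,0],[0,0,0],0.05]]'
python3 - <<'E'
from h import *
s=ctrl.sense();print(s['tool_pos'],s['qd'].round(3))
s=snap('scene','s33.png')
cv2.imwrite('pics/s33c.png',cv2.resize(s['frame'][100:300,100:360],None,fx=3,fy=3,interpolation=cv2.INTER_CUBIC))
t=snap('top','t33.png');P=pts(t);f=t['frame']
cv2.imwrite('pics/t33c.png',cv2.resize(f[130:290,110:400],None,fx=2.75,fy=2.75,interpolation=cv2.INTER_CUBIC))
m=(P[...,2]>0.095)&(P[...,2]<.125)&(P[...,0]>.49)&(P[...,0]<.61)&(P[...,1]>.07)&(P[...,1]<.13)
q=P[m];print(m.sum(),q.mean(0),np.percentile(q[:,2],90),np.polyval(np.polyfit(q[:,0],q[:,1],1),.548))
q=[q for q in comp(P,0.045,.06,(225,300,145,270))];print([rect(a[:,:2]) for a in q if len(a)>100])
E
```

```text
time_s: 39.05
tool_pos: [0.5394, 0.099, 0.1834]
eef_rot: [0.117, -3.129, 0.002]
force: [0.5, 0.2, 1.0]
finger_gap: 0.0496
[0.53938345 0.0990427  0.18338832] [0.51140573 0.19445396 1.01926828] 0.04956964080367117
time_s: 39.85
tool_pos: [0.4061, 0.3124, 0.2525]
eef_rot: [-0.106, 3.133, 0.002]
force: [-0.6, -0.7, 0.3]
finger_gap: 0.0504
[0.40608265 0.31243757 0.25249098] [-0.013 -0.021  0.02  -0.037  0.004 -0.024]
179 [0.54963416 0.10020982 0.10974612] 0.11410922174115767 0.1000905036481518
[((555.1372680664062, 13.973670959472656), (292.20001220703125, 141.9733428955078), 4.071313858032227), ((641.809814453125, 10.207969665527344), (95.93035888671875, 62.283565521240234), 73.9430160522461), ((543.7868041992188, 17.366168975830078), (98.36251068115234, 58.48485565185547), 78.39360809326172), ((470.2862243652344, 1.3054084777832031), (52.88791275024414, 101.2648696899414), 14.62602710723877)]
```

View pics/s33c.png

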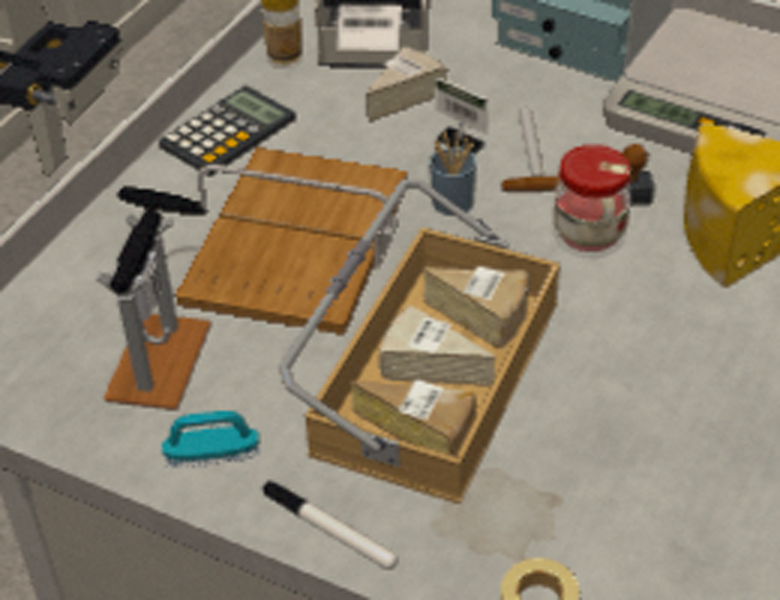

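View pics/t33c.png

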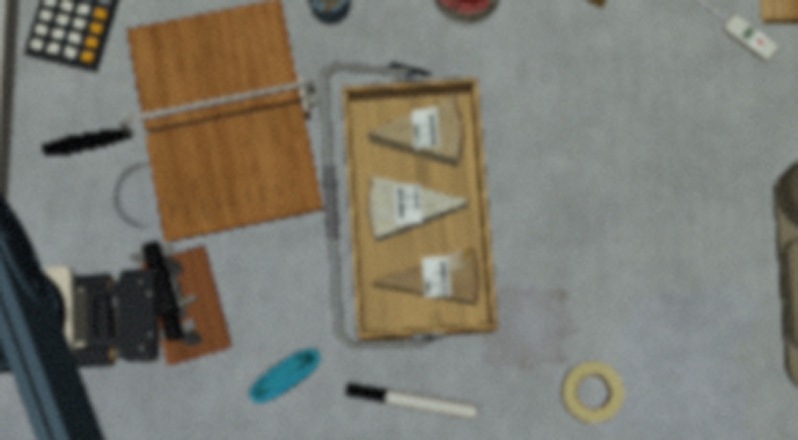

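```bash
python3 -c "
from h import *
print(ctrl.job_done())"
```

```text
the job is handed in; nothing more can be done
None
```

I did the whole job in the order asked and handed it in at about 40 s of the 192 s allowed; `job_done()` gives no verdict.

- **Packing:** All three wedges were there. I placed them in the tray in alternating directions, and they still lie flat inside it in the last views.
- **Weighing:** I swung the handle upright and hooked the scale under the middle of its sleeve. The tray hung clear of the worktop for over 2.4 s, with its far end about 23 mm up. It seemed to hang slightly tilted, about 2.6° along its length. The wrist reading stayed near 10 N while it hung, scale included.
- **Putting back:** I lowered the tray, unhooked the scale and hung it back in its stand, at the same gripper height as when I took it. I then folded the handle down to its side.
- **Last checks:** The tray is within about 4 mm of where it started. The folded bar reads the same height as at the start (about 110 mm). The jar, pot, tape and brush look unmoved.
- **What went less cleanly:**
    - Raising the handle dragged the tray about 8 mm; I corrected most of that when setting it down.
    - Setting down the third wedge gave a reading of about 22 N at the wrist.
    - Sliding the hook in touched the bar with about 7 N, so I backed off before lifting.

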